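# Open the spindle unit, build up its shaft and clip the cover back on

## Task

Open the little spindle unit on the optical table: swing up its grey cover, unhook it and lay it flat on the table beside the unit. Slide the steel bearing down the shaft, then every coloured spacer lying there, widest at the bottom and narrowest on top, and last the red retaining collar. Then hook the cover's yellow lip back under the blue ledge with the cover tilted, swing it down until it lies flat and fully home on both end walls, and let go, leaving the mirror mount, beam block and brass weight where they are.

Things in the scene. Friction and masses are not known exactly. Their poses are not given: they have to be found in the camera images.
- spindle_unit: Aluminium spindle unit fixed to the table, open above and at its long sides (+y, -y). Origin: centre of its underside, on the shaft axis; x from the blue ledge end (nearer the robot) to the far end, z up. Base plate 170 x 104 x 8 mm. Two end walls at |x| = 63 to 75 mm, 96 mm wide, whose tops (z = 66) seat the cover; the ledge end and far stop rise to z = 83 mm.
- shaft_foot (a point): Point on the shaft axis at the top of the base plate (unit z = 8 mm), where the bearing lands; axes as the unit's. The upright steel shaft is 11 mm thick and rises to unit z = 60 mm, tapering to 5 mm over the top 7 mm.
- seat (a point): Middle of the top of the far end wall (unit x = 67, y = 0, z = 66 mm), where the cover's far end lands. Behind it a stop (x = 71 to 75 mm) rises to z = 83 mm. Slot back to stop is 142 mm, the cover 138 mm long, so the cover cannot go in level from above.
- ledge_edge (a point): Middle of the lower inner edge of the blue ledge (unit x = -59, y = 0, z = 77 mm). The ledge is a plate at z = 77 to 83 mm from x = -75 to -59 mm; the slot under it is 11 mm high (floor z = 66), closed behind at x = -71 mm and at its ends at |y| = 44 mm.
- bearing: Steel bearing ring with dark seal lines, 42 mm across, 10 mm high, 60 g; bore 14 mm right through, origin in its middle (half its height above what it lies on), same both ways up; on the shaft it drops by its own weight with 1.5 mm play all round.
- spacer_blue: Blue spacer ring, the widest, 38 mm across, 8 mm high; bore 14 mm right through, origin in its middle (half its height above what it lies on), same both ways up; on the shaft it drops by its own weight with 1.5 mm play all round. May be absent (1 to 3 of the spacers are present).
- spacer_brass: Brass spacer ring, 33 mm across, 8 mm high; bore 14 mm right through, origin in its middle (half its height above what it lies on), same both ways up; on the shaft it drops by its own weight with 1.5 mm play all round. May be absent.
- spacer_white: White plastic spacer ring, the narrowest, 28 mm across, 8 mm high; bore 14 mm right through, origin in its middle (half its height above what it lies on), same both ways up; on the shaft it drops by its own weight with 1.5 mm play all round. May be absent.
- retainer: Red retaining collar, 30 mm across, 12 mm high, a dark screw in its side; bore 14 mm right through, origin in its middle (half its height above what it lies on), same both ways up; on the shaft it drops by its own weight with 1.5 mm play all round.
- cover: Loose grey plate 138 (x) x 80 (y) x 4 mm, 0.11 to 0.22 kg; origin: centre of its underside, x away from the lip, z up. A yellow strip marks the lip, the last 13 mm of the plate at -x; black handle bar in the middle. Starts seated on the unit, lip under the ledge: underside 66 mm above the unit's, x along the unit's x. Held by its weight alone; nothing is stacked under it yet.
- cover_lip (a point): Middle of the lower edge of the cover's lip (cover x = -69, y = 0, z = 0 mm).
- cover_handle (a point): Middle of the handle bar (cover x = 0, y = 0, z = 17 mm): 12 mm thick (x), 46 mm long (y), from z = 4 to 30 mm; best pinched across its thickness.
- mirror: Bystander: black mirror mount on a pedestal, 45 x 44 x 102 mm, origin at its underside.
- beam_stop: Bystander: black beam block with a yellow sign, 12 x 50 x 50 mm, standing; origin at its underside.
- weight: Bystander: brass weight with a grip, 28 x 28 x 47 mm, origin at its underside.
- cross_bar (a point): Fixed obstacle, not to be touched: middle of a level steel crossbar, 10 mm thick, 134 mm long (along world y), 0.206 m above the table, on an upright post behind it (13 mm thick, 0.39 m tall, foot 50 x 88 mm). Carry things round it on the robot's side.

How it is judged:
On the way, in this order (a step that is already met when the one before it is completed fails the run):
1. the cover lies flat on the table beside the unit (height (world z) of cover below 0.007 m and angle between cover's own z axis and vertical below 0.06 rad and horizontal distance between cover and shaft_foot above 0.085 m), for 0.2 s.
2. the bearing is down on the base plate, on the shaft (horizontal distance between bearing and shaft_foot below 0.0035 m and z of bearing in the frame of spindle_unit between 0.009 and 0.015 m), for 0.2 s.
3. all spacers present are on the shaft above it, widest lowest (horizontal distance between each of spacer_blue, spacer_brass, spacer_white and shaft_foot below 0.0035 m and z of spacer_blue in the frame of spindle_unit between 0.02 and 0.024 m and z of spacer_brass in the frame of spindle_unit between 0.02 and 0.032 m and z of spacer_white in the frame of spindle_unit between 0.02 and 0.04 m), for 0.2 s.
4. the retaining collar is on the shaft on top of the spacers (horizontal distance between retainer and shaft_foot below 0.0035 m and z of retainer in the frame of spindle_unit between 0.0295 and 0.05 m and distance between spacer_white and retainer below 0.0122 m), for 0.2 s.
5. the cover's lip is under the ledge while the cover is tilted (over 0.06 rad) (x of cover_lip in the frame of spindle_unit between -0.074 and -0.062 m and z of cover_lip in the frame of spindle_unit between 0.062 and 0.075 m and y of cover_lip in the frame of spindle_unit between -0.02 and 0.02 m and angle between cover's own z axis and vertical between 0.06 and 0.8 rad), for 0.1 s.
At the end, for the whole second after the job is handed in: Bearing, spacers (widest lowest) and collar sit on the shaft in that order, no gaps, within 3.5 mm of its axis; cover level (0.03 rad), underside within 3 mm of the seats, lip 3 mm or more under the ledge, centred within 7 mm, square within 0.08 rad; all at rest (all of step 2 and all of step 3 and all of step 4 and angle between cover's own z axis and vertical below 0.03 rad and z of cover in the frame of spindle_unit between 0.063 and 0.0685 m and x of cover_lip in the frame of spindle_unit below -0.062 m and y of cover in the frame of spindle_unit between -0.007 and 0.007 m and angle between the x axis of cover and the x axis of spindle_unit, either way round below 0.08 rad and linear speed of each of bearing, spacer_blue, spacer_brass, spacer_white, retainer, cover below 0.02 m/s); the robot touches nothing.
It fails at once if a bystander (mirror mount, beam block or brass weight) is moved more than 3 cm (distance of any of mirror, beam_stop, weight from where it was at the start of the episode above 0.03 m).
Of spacer_blue, spacer_brass, spacer_white only 1 to 3 are there at a start; the rules pass over those that are not, and their reading is None.
At some moment in a run one of bearing, spacer_blue, spacer_brass, spacer_white, retainer may be knocked a few centimetres aside while the robot is not near it.
Once in a run the grip may slacken for a moment while it holds something.
It also fails if it takes over 210 s, if anything falls off the work surface, if the arm or the gripper's body presses on something with over 40 N, if the wrist force passes 120 N, or if a joint passes its speed limit or range.

## Robot

A 7-joint arm with a two-finger parallel gripper is mounted at the origin on a cart in front of the work surface, level with it; the furniture and walls round the work are solid. World frame = base frame: x ahead of the robot, y to its left, z up, the work surface at z = 0. Lengths are in m, angles in rad, forces in N, time in s.
With the tool pointing down it reaches from about 0.4 to 0.875 m from the base axis. Payload 19.3 kg.
Tool frame: the origin (TCP) lies midway between the tips of the shut fingers; the grasp point (between the pads) lies 19 mm behind it; z points along the fingers, y is the direction in which the jaws open and shut (so a half turn about z gives the same grasp; the last joint's range is limited). The gripper opens to 85 mm and grips with 20 to 120 N. Pads are 22 mm wide; open, the fingers measure 114 mm over their backs; the gripper's body (76 mm by 85 mm) begins 54 mm behind the grasp point. The pads swing forward as they close: fully open they stand 13 mm farther back than shut.
Start: joints at [-1.239, 0.521, -0.036, 1.599, 0.021, 1.021, -0.113], TCP at [0.244, 0.575, 0.231] pointing down, gripper open.
Joint ranges: [-2.91, 2.91], [-0.3, 2.13], [-1.5, 1.42], [0.17, 2.43], [-1.26, 4.41], [0.16, 1.93], [-2.52, 2.52]. Speed limits (rad/s): [1.89, 1.89, 2.39, 2.39, 3.01, 3.01, 3.01].

## Interface

Orientations are given as [roll, pitch, yaw] about the fixed x, y, z axes, in that order (R = Rz(yaw) Ry(pitch) Rx(roll)).
In Python, from workcell import bot, eyes gives the robot as it stands. The module is installed in compiled form; this text tells all that it offers.
- The arm moves only by the shell command python3 -m jog 'ROWS' [FORCE]. ROWS is JSON, a list of rows, each an object with "delta_pos": the shift along the world's x, y, z in mm, a list of three; "spin": the turn about the world's z in rad; "claw": the closure, from 0 (fully open) to 1 (shut). In form: [{"delta_pos": [tx, ty, tz], "spin": spin, "claw": claw}, ...]. A call has 1 to 8 rows; each row is the pose to reach, as a shift and turn from the pose measured when the call began; what a row does not reach only later rows make up. A row lasts 1/10 s, in which the tool goes at most 50 mm and 8.59 degrees, less where a joint would pass 70% of its speed; a pose out of reach is approached as far as the arm can. A call with a gripper value outside its range is refused whole. The fingers move at their own pace and stop on an object; FORCE is the grip in N (left out, the last holds). Time passes only in rows, so rows that repeat a pose let the fingers close. It gives the time, the measured TCP pose, the force and the opening at its end, in the units of the state.
- bot.observe(): the state, without advancing time (a new reading comes with each control period).
- eyes.grab_frame(name): name is "scene" or "side" or "wrist"; returns the picture (480x640x3 uint8, blue, green, red); there is no depth.
- eyes.camera_params(name): a dict with "fx", "fy", "cx", "cy" (pixels), "origin" and "attitude" of the camera in the world. Camera axes: x right, y up, looking along -z (the intrinsics and any distortion apply to the point x, -y, -z); pixel columns grow to the right and rows downward; lengths in m; the calibration is good to about 2 mm. A picture is of the moment at which its call begins: read the wrist's pose just before it. camera_params takes no time and is no camera call; for the wrist camera it gives the pose at the moment of the call.
- bot.job_done(): hands the job in, once; it reports no verdict.
The state is a dict: "clock": time; "qpos": joint angles; "qd": joint speeds; "joint_efforts": joint torques, N m; "position": TCP position; "tool_rot": TCP orientation; "force": force on the tool from outside, world axes, zero at the start; "moment": the same for the moment, N m; "grip_width": finger opening in m.
Only numpy, scipy, OpenCV 4.12 (cv2) and the standard library are available. Lean on these libraries where they do the work, as an engineer would, in place of code of your own. Each camera call takes 0.05 s, during which the arm holds its last target. There are 200 camera calls.

## Working session

There is one attempt and no reset: what is moved stays moved. The work goes in short steps, Python scripts to look and compute and a shell command to move; the robot and the scene stay as the last step left them, time stands still between calls to the robot, and variables do not carry over. Pictures are saved under pics/ and viewed, about 12 in all and at most 16, crops included, and the job is handed in when it is done.

```bash
mkdir -p pics
python3 - <<'E'
from workcell import bot,eyes
import cv2
print(bot.observe())
for n in("scene","side"):
    cv2.imwrite(f"pics/{n}0.png",eyes.grab_frame(n)); print(n,eyes.camera_params(n))
print(eyes.camera_params("wrist"))
E
```

```text
{'clock': 0.0, 'qpos': array([-1.23921082,  0.52201401, -0.03635144,  1.59996866,  0.02122197,
        1.02108827, -0.11279796]), 'qd': array([-1.69344948e-05, -2.48600296e-04, -2.09280733e-03,  4.87838070e-04,
        5.28222482e-04, -4.22954503e-04, -4.27796851e-04]), 'joint_efforts': array([ 1.73465658e-03, -9.27098680e+01,  1.98018327e+00, -3.69947791e+01,
        1.77999004e-02,  8.11033038e-03, -5.24703353e-05]), 'position': array([0.24431551, 0.57492687, 0.23073956]), 'tool_rot': array([-3.14050330e+00,  8.33318694e-05,  2.73983088e+00]), 'force': array([-0.66092779,  0.31121849,  0.12264637]), 'moment': array([ 0.00817753,  0.01593502, -0.01051715]), 'grip_width': 0.08528498559172085}
scene {'fx': 476.3822647220155, 'fy': 476.3822647220155, 'cx': 319.38121679998085, 'cy': 239.86332608635462, 'origin': array([ 0.07763663, -0.90127656,  0.61643911]), 'attitude': array([ 1.12234503,  0.01404354, -0.54850586])}
side {'fx': 466.74880491965894, 'fy': 466.74880491965894, 'cx': 308.80813668682276, 'cy': 242.56651014854185, 'origin': array([0.19120204, 0.87844815, 0.92332616]), 'attitude': array([ 9.05176044e-01, -4.17839798e-04, -2.75721703e+00])}
{'fx': 399.9536286104633, 'fy': 399.9536286104633, 'cx': 316.76878261462116, 'cy': 237.24760047665555, 'origin': array([0.17749058, 0.60429392, 0.37368263]), 'attitude': array([-0.29595549,  0.00199067,  1.16954893])}
```

View pics/scene0.png

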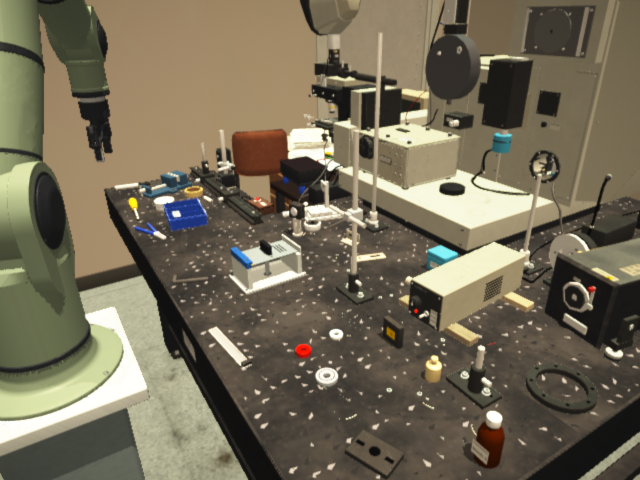

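View pics/side0.png

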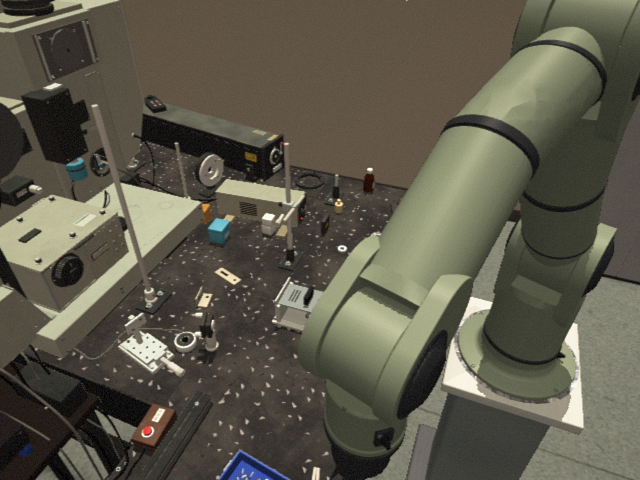

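```bash
cat > h.py <<'E'
from workcell import bot,eyes
import cv2,numpy as np
from scipy.spatial.transform import Rotation as R
def RM(a): return R.from_euler('xyz',a).as_matrix()
def cast(p,u,v,z):
    d=RM(p['attitude'])@np.array([(u-p['cx'])/p['fx'],-(v-p['cy'])/p['fy'],-1.])
    o=np.array(p['origin']); return o+d*(z-o[2])/d[2]
def proj(p,X):
    c=RM(p['attitude']).T@(np.array(X)-p['origin'])
    return p['cx']+p['fx']*c[0]/-c[2], p['cy']-p['fy']*c[1]/-c[2]
def blobs(im,lo,hi,amin=30):
    m=cv2.inRange(cv2.cvtColor(im,cv2.COLOR_BGR2HSV),np.array(lo),np.array(hi))
    n,_,st,c=cv2.connectedComponentsWithStats(m)
    return [(c[i].round(1),st[i]) for i in range(1,n) if st[i,4]>=amin]
def tcp():
    s=bot.observe(); return s
E
python3 - <<'E'
from h import *
np.set_printoptions(precision=4,suppress=True)
p=eyes.camera_params('scene')
for n,u,v,z in [("bearing",327,377,.01),("red",304,351,.012),("white",336,335,.008),("ledgeL",233,248,.083),("ledgeR",250,265,.083),("handle",266,247,.1),("weight",433,370,.0),("beam",393,345,0),("post",355,293,0),("mir?",297,235,0),("mir2",480,395,0),("barL",348,211,.206),("bR",361,220,.206),("farL",287,236,.083),("farR",300,245,.083),("base1",238,287,0),("base2",306,270,0)]:
    print(n,cast(p,u,v,z))
im=cv2.imread('pics/scene0.png'); c=im[180:420,180:500]
cv2.imwrite('pics/crop0.png',cv2.resize(c,None,fx=2.5,fy=2.5,interpolation=cv2.INTER_CUBIC))
E
```

```text
bearing [ 0.4365 -0.3246  0.01  ]
red [ 0.4364 -0.2396  0.012 ]
white [ 0.5207 -0.2261  0.008 ]
ledgeL [0.4432 0.127  0.083 ]
ledgeR [0.4428 0.0217 0.083 ]
handle [0.5014 0.0553 0.1   ]
weight [ 0.6223 -0.4062  0.    ]
beam [ 0.6063 -0.3074  0.    ]
post [ 0.656  -0.1034  0.    ]
mir? [0.6989 0.2632 0.    ]
mir2 [ 0.6465 -0.4986  0.    ]
barL [ 0.6507 -0.0769  0.206 ]
bR [ 0.645  -0.1348  0.206 ]
farL [0.5902 0.1154 0.083 ]
farR [0.5927 0.05   0.083 ]
base1 [0.4277 0.0765 0.    ]
base2 [0.613  0.0593 0.    ]
```

View pics/crop0.png

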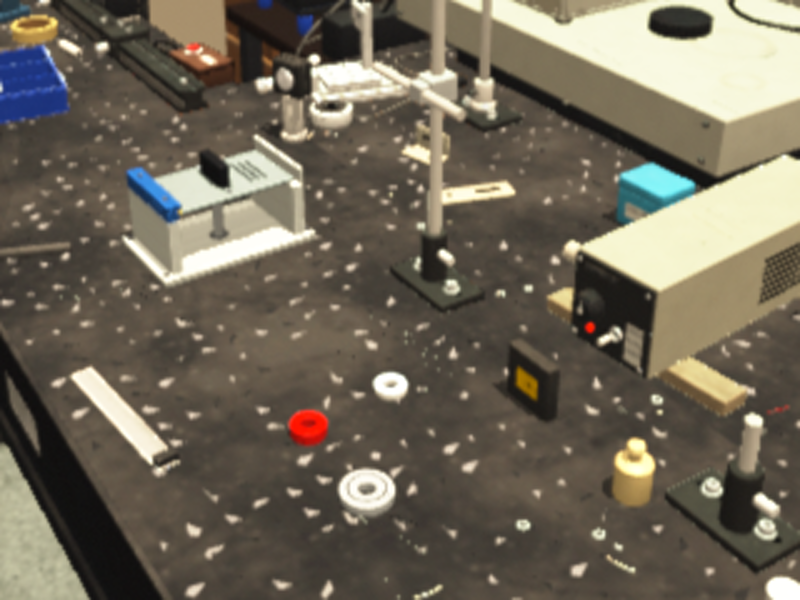

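The scene picture shows the unit at (265,262) with its ledge end nearest the robot. The bearing is at (327,377), the collar at (304,351) and the white spacer at (336,335). I see no blue or brass ring so far. Next I'll move above the unit for a close look.

```bash
python3 -m jog '[{"delta_pos":[271,-505,60],"spin":0.4,"claw":0},{"delta_pos":[271,-505,60],"spin":0.4,"claw":0},{"delta_pos":[271,-505,60],"spin":0.4,"claw":0},{"delta_pos":[271,-505,60],"spin":0.4,"claw":0},{"delta_pos":[271,-505,60],"spin":0.4,"claw":0},{"delta_pos":[271,-505,60],"spin":0.4,"claw":0},{"delta_pos":[271,-505,60],"spin":0.4,"claw":0},{"delta_pos":[271,-505,60],"spin":0.4,"claw":0}]' 30
```

```text
clock: 0.9
position: [0.4329, 0.2226, 0.2728]
tool_rot: [-3.141, 0.0, 3.14]
force: [0.8, 0.5, -0.7]
grip_width: 0.085
```

```bash
python3 -m jog '[{"delta_pos":[62,-152,27],"spin":0.0,"claw":0},{"delta_pos":[62,-152,27],"spin":0.0,"claw":0},{"delta_pos":[62,-152,27],"spin":0.0,"claw":0},{"delta_pos":[62,-152,27],"spin":0.0,"claw":0},{"delta_pos":[62,-152,27],"spin":0.0,"claw":0},{"delta_pos":[62,-152,27],"spin":0.0,"claw":0}]'
python3 - <<'E'
from h import *
p=eyes.camera_params('wrist');print(bot.observe()['position'],p)
im=eyes.grab_frame('wrist');cv2.imwrite('pics/w1.png',im)
print(blobs(im,(100,120,60),(130,255,255)),blobs(im,(20,120,100),(35,255,255)))
E
```

```text
clock: 1.5
position: [0.4947, 0.0708, 0.2995]
tool_rot: [-3.141, -0.0, 3.139]
force: [-1.3, 0.7, 0.4]
grip_width: 0.0856
[0.49468901 0.07078696 0.29954938] {'fx': 399.9536286104633, 'fy': 399.9536286104633, 'cx': 316.76878261462116, 'cy': 237.24760047665555, 'origin': array([0.42194016, 0.07117741, 0.44247592]), 'attitude': array([-0.29503291,  0.00164539,  1.56923586])}
[(array([333.2, 145. ]), array([ 278,  135,  110,   22, 1968], dtype=int32))] [(array([333.7, 156.4]), array([291, 154,  86,   6, 257], dtype=int32)), (array([  3.2, 284.3]), array([  0, 283,  10,   5,  30], dtype=int32))]
```

View pics/w1.png

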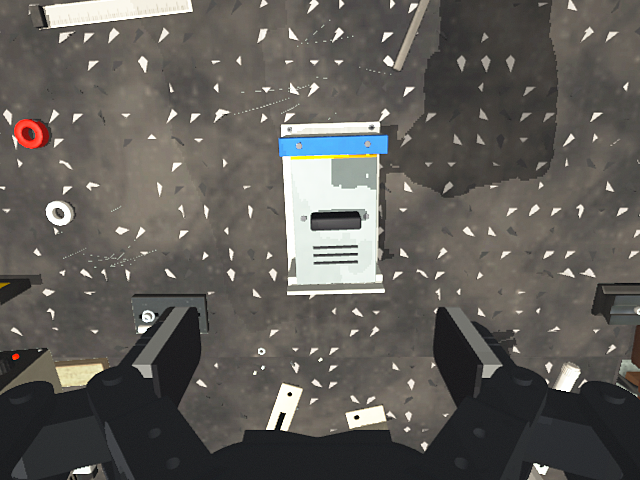

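The wrist view looks down on the unit: ledge at (333,145), handle at (336,221), far stop at row 291. The +y side (right) is free, and no other rings are near. Now the numbers.

Run:
```python
from h import *
np.set_printoptions(precision=4,suppress=True)
p=eyes.camera_params('wrist'); im=cv2.imread('pics/w1.png')
for lo,hi,z,box in [((100,120,60),(130,255,255),.083,None),((0,0,0),(180,255,70),.096,(300,200,372,240))]:
    m=cv2.inRange(cv2.cvtColor(im,cv2.COLOR_BGR2HSV),np.array(lo),np.array(hi))
    if box:
        k=np.zeros_like(m);x0,y0,x1,y1=box;k[y0:y1,x0:x1]=255;m&=k
    c=max(cv2.findContours(m,0,1)[0],key=cv2.contourArea)
    b=cv2.boxPoints(cv2.minAreaRect(c)); print(b)
    w=np.array([cast(p,*q,z) for q in b]);print(w,w.mean(0), cv2.boundingRect(c))
for q in [(289,294,.083),(384,292,.083),(288,289,.083),(383,287,.083)]: print(cast(p,*q))
print('rings',cast(p,60,213,.008),cast(p,31,133,.012))
```

```text
[[277.8646 137.2114]
 [386.9753 134.1234]
 [387.5091 152.9856]
 [278.3984 156.0736]]
[[0.4397 0.0371 0.083 ]
 [0.4371 0.1323 0.083 ]
 [0.4533 0.1335 0.083 ]
 [0.4559 0.0372 0.083 ]] [0.4465 0.085  0.083 ] (278, 135, 110, 22)
[[310.5715 212.1467]
 [359.8058 210.8161]
 [360.2752 228.1817]
 [311.0409 229.5124]]
[[0.5037 0.0656 0.096 ]
 [0.5025 0.1093 0.096 ]
 [0.5185 0.1102 0.096 ]
 [0.5198 0.066  0.096 ]] [0.5111 0.0878 0.096 ] (311, 211, 50, 19)
[0.5892 0.0438 0.083 ]
[0.587  0.1369 0.083 ]
[0.5839 0.0429 0.083 ]
[0.5817 0.1357 0.083 ]
rings [ 0.5255 -0.2156  0.008 ] [ 0.4389 -0.2272  0.012 ]
```

```bash
python3 -m jog '[{"delta_pos":[18,16,-100],"spin":0.03,"claw":0.2},{"delta_pos":[18,16,-100],"spin":0.03,"claw":0.2},{"delta_pos":[18,16,-140],"spin":0.03,"claw":0.2},{"delta_pos":[18,16,-180],"spin":0.03,"claw":0.2},{"delta_pos":[18,16,-180],"spin":0.03,"claw":0.2}]'
python3 - <<'E'
from h import *
np.set_printoptions(precision=4,suppress=True)
p=eyes.camera_params('wrist');print(bot.observe()['position'])
im=eyes.grab_frame('wrist');cv2.imwrite('pics/w2.png',im)
E
```

```text
clock: 2.05
position: [0.5094, 0.0882, 0.1154]
tool_rot: [-3.139, -0.008, -3.11]
force: [0.3, 0.3, 1.5]
grip_width: 0.0685
[0.5094 0.0882 0.1154]
```

View pics/w2.png

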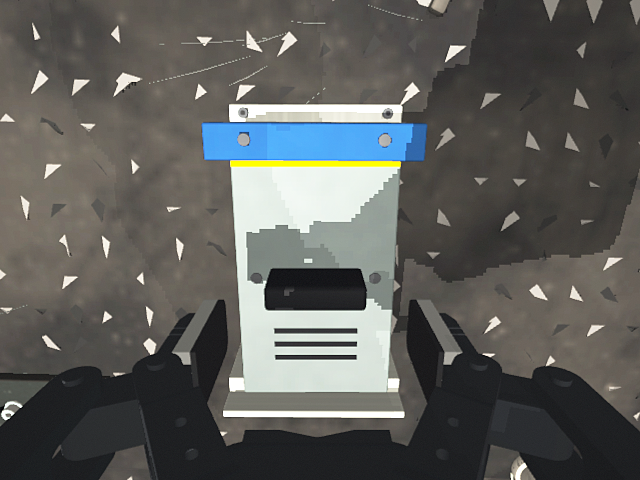

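Run:
```python
from h import *
np.set_printoptions(precision=4,suppress=True)
p=eyes.camera_params('wrist')
for q in [(266,310,.096),(365,309,.096),(266,270,.070),(365,269,.070),(224,415,.083),(403,415,.083),(204,123,.083),(425,124,.083),(204,160,.083),(425,160,.083)]: print(q,cast(p,*q))
print(proj(p,[.513,.087,.096]))
```

```text
(266, 310, 0.096) [0.5239 0.0653 0.096 ]
(365, 309, 0.096) [0.5219 0.1105 0.096 ]
(266, 270, 0.07) [0.5146 0.0621 0.07  ]
(365, 269, 0.07) [0.5124 0.1128 0.07  ]
(224, 415, 0.083) [0.5936 0.0408 0.083 ]
(403, 415, 0.083) [0.5904 0.1369 0.083 ]
(204, 123, 0.083) [0.4427 0.0375 0.083 ]
(425, 124, 0.083) [0.4401 0.1323 0.083 ]
(204, 160, 0.083) [0.4584 0.0367 0.083 ]
(425, 160, 0.083) [0.4553 0.134  0.083 ]
(np.float64(314.1601148007026), np.float64(289.5439364400859))
```

```bash
python3 -m jog '[{"delta_pos":[7,0,-20],"spin":0,"claw":0.2},{"delta_pos":[7,0,-42],"spin":0,"claw":0.2},{"delta_pos":[7,0,-42],"spin":0,"claw":0.3},{"delta_pos":[7,0,-42],"spin":0,"claw":0.9},{"delta_pos":[7,0,-42],"spin":0,"claw":0.9},{"delta_pos":[7,0,-42],"spin":0,"claw":0.9},{"delta_pos":[7,0,-42],"spin":0,"claw":0.9},{"delta_pos":[7,0,-42],"spin":0,"claw":0.9}]' 20
python3 - <<'E'
from h import *
cv2.imwrite('pics/w3.png',eyes.grab_frame('wrist'))
E
```

```text
clock: 2.9
position: [0.5188, 0.0887, 0.0783]
tool_rot: [-3.141, -0.003, -3.111]
force: [-2.5, 0.2, 12.4]
grip_width: 0.0453
```

View pics/w3.png

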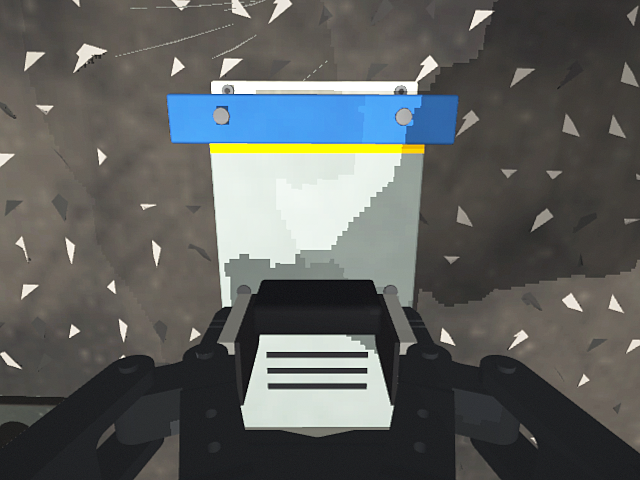

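```bash
python3 -m jog '[{"delta_pos":[-1,0,0],"spin":0,"claw":0.9},{"delta_pos":[-1,0,4],"spin":0,"claw":0.9},{"delta_pos":[-1,0,8],"spin":0,"claw":0.9},{"delta_pos":[-1,0,12],"spin":0,"claw":0.9},{"delta_pos":[-1,0,15],"spin":0,"claw":0.9},{"delta_pos":[-1,0,15],"spin":0,"claw":0.9}]' 25
python3 - <<'E'
from h import *
cv2.imwrite('pics/w4.png',eyes.grab_frame('wrist'))
a=eyes.grab_frame('scene')[200:300,220:320];cv2.imwrite('pics/s4.png',cv2.resize(a,None,fx=6,fy=6,interpolation=cv2.INTER_CUBIC))
E
```

```text
clock: 3.55
position: [0.5178, 0.0886, 0.0936]
tool_rot: [-3.141, -0.003, -3.111]
force: [-1.5, -0.2, -6.2]
grip_width: 0.045
```

View pics/s4.png

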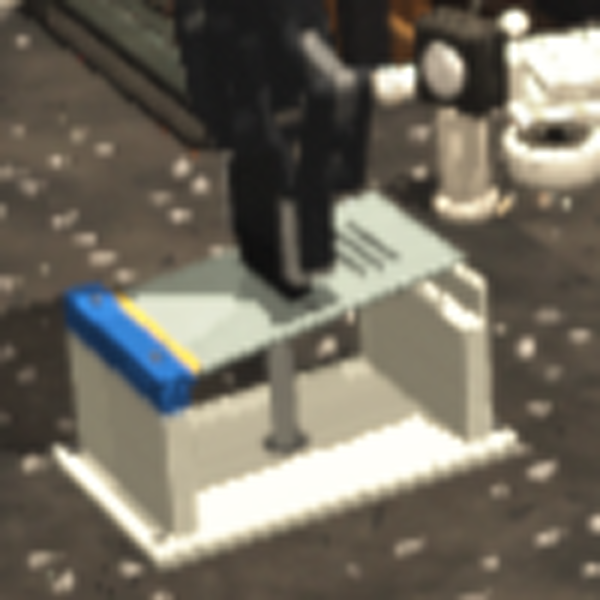

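The crop shows the cover tilted, far end above the stop and lip still under the ledge. I'll pull it out and lift.

```bash
python3 -m jog '[{"delta_pos":[5,0,0],"spin":0,"claw":0.9},{"delta_pos":[10,0,0],"spin":0,"claw":0.9},{"delta_pos":[16,0,0],"spin":0,"claw":0.9},{"delta_pos":[22,1,0],"spin":0,"claw":0.9},{"delta_pos":[22,1,10],"spin":0,"claw":0.9},{"delta_pos":[22,1,40],"spin":0,"claw":0.9},{"delta_pos":[22,1,70],"spin":0,"claw":0.9},{"delta_pos":[22,1,70],"spin":0,"claw":0.9}]' 25
python3 -m jog '[{"delta_pos":[-10,30,0],"spin":0,"claw":0.9},{"delta_pos":[-18,60,0],"spin":0,"claw":0.9},{"delta_pos":[-18,90,0],"spin":0,"claw":0.9},{"delta_pos":[-18,125,0],"spin":0,"claw":0.9},{"delta_pos":[-18,125,0],"spin":0,"claw":0.9},{"delta_pos":[-18,125,-40],"spin":0,"claw":0.9},{"delta_pos":[-18,125,-80],"spin":0,"claw":0.9},{"delta_pos":[-18,125,-80],"spin":0,"claw":0.9}]'
python3 - <<'E'
from h import *
cv2.imwrite('pics/w5.png',eyes.grab_frame('wrist'))
E
```

```text
clock: 4.45
position: [0.5417, 0.0899, 0.1674]
tool_rot: [3.141, 0.003, -3.111]
force: [0.2, -0.3, -2.1]
grip_width: 0.0448
clock: 5.25
position: [0.521, 0.2135, 0.0834]
tool_rot: [-3.139, -0.004, -3.111]
force: [-0.2, -0.3, -1.3]
grip_width: 0.0451
```

View pics/w5.png

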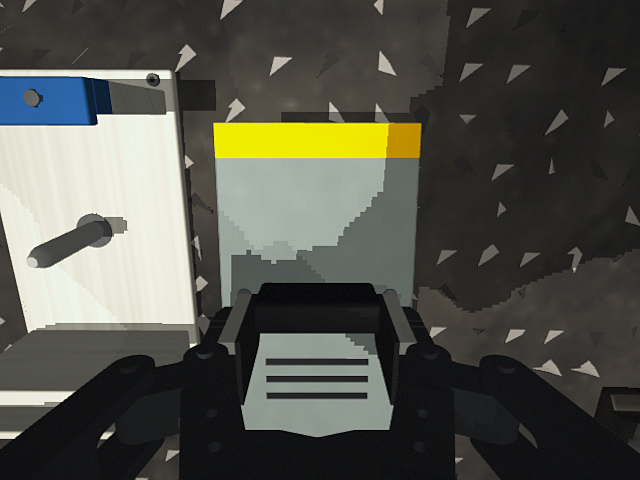

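The cover hangs in the grip, lip visible at row 140. The table under it is free and the shaft tip shows at (40,262). Lowering it now.

```bash
python3 -m jog '[{"delta_pos":[0,0,-30],"spin":0,"claw":0.9},{"delta_pos":[0,0,-45],"spin":0,"claw":0.9},{"delta_pos":[0,0,-55],"spin":0,"claw":0.9},{"delta_pos":[0,0,-62],"spin":0,"claw":0.9},{"delta_pos":[0,0,-68],"spin":0,"claw":0.9},{"delta_pos":[0,0,-71],"spin":0,"claw":0.9},{"delta_pos":[0,0,-71],"spin":0,"claw":0.9}]'
```

```text
clock: 6.0
position: [0.5232, 0.2142, 0.0156]
tool_rot: [-3.141, 0.001, -3.111]
force: [2.5, -0.4, 2.7]
grip_width: 0.0451
```

```bash
python3 -m jog '[{"delta_pos":[0,0,-3],"spin":0,"claw":0.9},{"delta_pos":[0,0,-5],"spin":0,"claw":0.9},{"delta_pos":[0,0,-5],"spin":0,"claw":0.9}]'
python3 -m jog '[{"delta_pos":[0,0,0],"spin":0,"claw":0.15},{"delta_pos":[0,0,0],"spin":0,"claw":0.15},{"delta_pos":[0,0,0],"spin":0,"claw":0.15},{"delta_pos":[0,0,40],"spin":0,"claw":0.15},{"delta_pos":[0,0,85],"spin":0,"claw":0.15},{"delta_pos":[0,0,135],"spin":0,"claw":0.15},{"delta_pos":[0,0,135],"spin":0,"claw":0.15}]'
python3 - <<'E'
from h import *
cv2.imwrite('pics/w6.png',eyes.grab_frame('wrist'))
E
```

```text
clock: 6.3
position: [0.5245, 0.2144, 0.0119]
tool_rot: [-3.142, 0.003, -3.112]
force: [2.3, -2.7, 21.3]
grip_width: 0.0451
clock: 7.0
position: [0.5269, 0.2154, 0.1526]
tool_rot: [3.138, 0.01, -3.112]
force: [-0.1, 0.2, -0.7]
grip_width: 0.0723
```

View pics/w6.png

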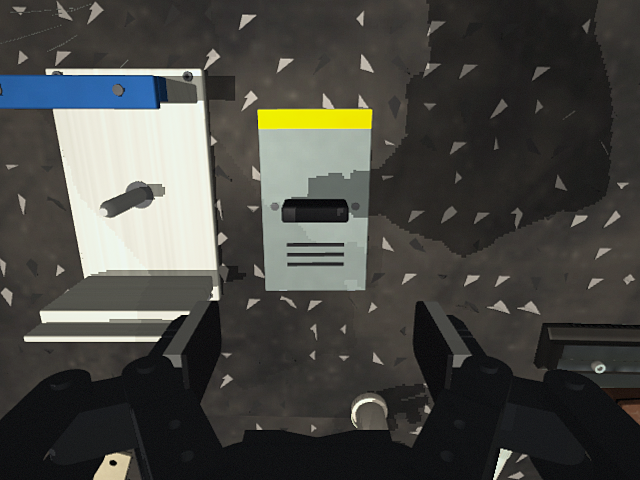

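The cover lies flat with its handle at (315,210), beside the unit. Next, the bearing.

```bash
python3 - <<'E'
from h import *
np.set_printoptions(precision=4,suppress=True)
p=eyes.camera_params('wrist')
print('foot',cast(p,139,194,.008),'tip',cast(p,106,211,.060))
for q in [(258,110,.004),(372,109,.004),(266,290,.004),(365,290,.004)]: print(cast(p,*q))
E
python3 -m jog '[{"delta_pos":[-40,-40,45],"spin":-0.03,"claw":0.15},{"delta_pos":[-85,-80,45],"spin":-0.03,"claw":0.15},{"delta_pos":[-85,-520,45],"spin":-0.03,"claw":0.15},{"delta_pos":[-85,-520,45],"spin":-0.03,"claw":0.15},{"delta_pos":[-85,-520,45],"spin":-0.03,"claw":0.15},{"delta_pos":[-85,-520,45],"spin":-0.03,"claw":0.15},{"delta_pos":[-85,-520,45],"spin":-0.03,"claw":0.15},{"delta_pos":[-85,-520,45],"spin":-0.03,"claw":0.15}]'
```

```text
foot [0.5119 0.0869 0.008 ] tip [0.5118 0.0892 0.06  ]
[0.4516 0.1727 0.004 ]
[0.4486 0.2508 0.004 ]
[0.5865 0.1771 0.004 ]
[0.5842 0.255  0.004 ]
clock: 7.85
position: [0.447, -0.1471, 0.1921]
tool_rot: [3.139, 0.006, -3.142]
force: [0.2, 0.7, -0.5]
grip_width: 0.0725
```

```bash
python3 -m jog '[{"delta_pos":[-5,-160,8],"spin":0,"claw":0.15},{"delta_pos":[-5,-160,8],"spin":0,"claw":0.15},{"delta_pos":[-5,-160,8],"spin":0,"claw":0.15},{"delta_pos":[-5,-160,8],"spin":0,"claw":0.15},{"delta_pos":[-5,-160,8],"spin":0,"claw":0.15}]'
cat >> h.py <<'E'
def rings(im,p,show=None):
    """ring candidates: outer contour with a hole; pixel ellipse centre"""
    out=[]
    hsv=cv2.cvtColor(im,cv2.COLOR_BGR2HSV)
    red=cv2.inRange(hsv,(0,150,80),(8,255,255))|cv2.inRange(hsv,(172,150,80),(180,255,255))
    for name,m,z in [('red',red,.012),('grey',cv2.inRange(hsv,(0,0,120),(180,60,255)),.009)]:
        for c in cv2.findContours(m,cv2.RETR_EXTERNAL,cv2.CHAIN_APPROX_NONE)[0]:
            if cv2.contourArea(c)<300: continue
            h=cv2.convexHull(c); (x,y),(a,b),_=cv2.fitEllipse(h)
            if min(a,b)/max(a,b)<.75 or max(a,b)>200: continue
            out.append((name,(round(x,1),round(y,1)),(round(a,1),round(b,1)),cast(p,x,y,z).round(4),round(max(a,b)*np.linalg.norm(cast(p,x,y,z)-p['origin'])/p['fx'],4)))
    return out
E
python3 - <<'E'
from h import *
p=eyes.camera_params('wrist');print(bot.observe()['position'])
im=eyes.grab_frame('wrist');cv2.imwrite('pics/w7.png',im)
for r in rings(im,p): print(r)
E
```

```text
clock: 8.35
position: [0.4409, -0.3088, 0.199]
tool_rot: [3.139, 0.004, 3.138]
force: [0.4, 0.5, -0.5]
grip_width: 0.0725
[ 0.44094418 -0.30875079  0.19901283]
('red', (407.4, 201.2), (35.8, 36.7), array([ 0.438 , -0.2323,  0.012 ]), np.float64(0.0317))
('grey', (117.2, 472.0), (39.8, 52.2), array([ 0.7308, -0.5211,  0.009 ]), np.float64(0.0699))
('grey', (291.0, 202.7), (59.5, 78.7), array([ 0.4397, -0.3302,  0.009 ]), np.float64(0.0671))
```

View pics/w7.png

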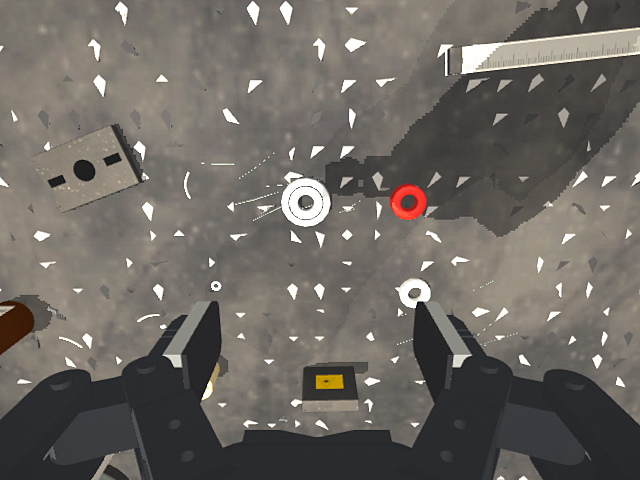

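The wrist picture shows the bearing at (305,202), the collar at (408,202) and the white spacer at (414,292). There is no other ring here.

```bash
python3 - <<'E'
from h import *
p=eyes.camera_params('wrist'); print(cast(p,305.5,202,.010),cast(p,414,292,.008),cast(p,408,202,.012))
E
python3 -m jog '[{"delta_pos":[0,-9,-50],"spin":0,"claw":0.15},{"delta_pos":[0,-9,-100],"spin":0,"claw":0.15},{"delta_pos":[0,-9,-130],"spin":0,"claw":0.15},{"delta_pos":[0,-9,-130],"spin":0,"claw":0.15}]'
python3 - <<'E'
from h import *
p=eyes.camera_params('wrist');print(bot.observe()['position'])
im=eyes.grab_frame('wrist');cv2.imwrite('pics/w8.png',im)
for r in rings(im,p): print(r)
E
```

```text
[ 0.43941922 -0.31589142  0.01      ] [ 0.52362408 -0.21769076  0.008     ] [ 0.43907506 -0.22971616  0.012     ]
clock: 8.8
position: [0.4398, -0.3127, 0.0654]
tool_rot: [3.134, -0.001, -3.14]
force: [-0.5, 1.1, 1.0]
grip_width: 0.0725
[ 0.43978619 -0.31267594  0.06537159]
('red', (468.4, 256.8), (56.9, 60.8), array([ 0.4373, -0.2331,  0.012 ]), np.float64(0.034))
('grey', (36.1, 228.1), (7.0, 8.7), array([ 0.4226, -0.4567,  0.009 ]), np.float64(0.0055))
```

View pics/w8.png

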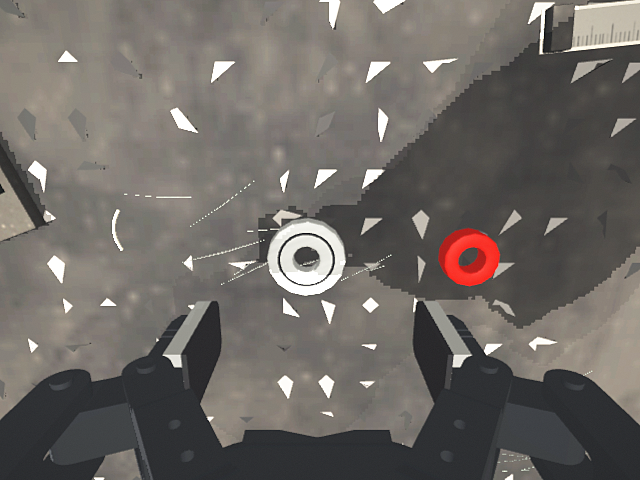

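```bash
python3 - <<'E'
from h import *
p=eyes.camera_params('wrist'); print(bot.observe()['position'],cast(p,307,257,.010))
E
python3 -m jog '[{"delta_pos":[0,-4,-25],"spin":0,"claw":0.25},{"delta_pos":[0,-4,-45],"spin":0,"claw":0.25},{"delta_pos":[0,-4,-45],"spin":0,"claw":0.25},{"delta_pos":[0,-4,-45],"spin":0,"claw":0.25}]'
python3 - <<'E'
from h import *
p=eyes.camera_params('wrist');print(bot.observe()['position'])
im=eyes.grab_frame('wrist');cv2.imwrite('pics/w9.png',im)
hsv=cv2.cvtColor(im,cv2.COLOR_BGR2HSV);m=cv2.inRange(hsv,(0,0,120),(180,60,255))
for c in cv2.findContours(m,0,1)[0]:
    if cv2.contourArea(c)>1500: print(cv2.boundingRect(c))
E
```

```text
[ 0.44088614 -0.31384331  0.06791378] [ 0.44026946 -0.31871686  0.01      ]
clock: 9.25
position: [0.4417, -0.3178, 0.0247]
tool_rot: [3.136, 0.003, -3.14]
force: [0.1, -0.4, 0.6]
grip_width: 0.0643
[ 0.44168319 -0.31776664  0.02467098]
(215, 363, 156, 81)
(556, 316, 84, 120)
(320, 314, 97, 82)
(0, 0, 565, 430)
```

```bash
python3 -m jog '[{"delta_pos":[-1,-1,-15],"spin":0,"claw":0.25},{"delta_pos":[-1,-1,-22],"spin":0,"claw":0.25},{"delta_pos":[-1,-1,-22],"spin":0,"claw":0.25},{"delta_pos":[-1,-1,-22],"spin":0,"claw":0.9},{"delta_pos":[-1,-1,-22],"spin":0,"claw":0.9},{"delta_pos":[-1,-1,-22],"spin":0,"claw":0.9},{"delta_pos":[-1,-1,-22],"spin":0,"claw":0.9},{"delta_pos":[-1,-1,-22],"spin":0,"claw":0.9}]' 40
python3 -m jog '[{"delta_pos":[0,0,0],"spin":0,"claw":0.9},{"delta_pos":[0,0,40],"spin":0,"claw":0.9},{"delta_pos":[0,0,90],"spin":0,"claw":0.9},{"delta_pos":[0,0,130],"spin":0,"claw":0.9},{"delta_pos":[0,0,130],"spin":0,"claw":0.9}]'
```

```text
clock: 10.1
position: [0.4409, -0.3191, 0.0034]
tool_rot: [3.137, 0.003, -3.141]
force: [-0.8, 0.5, 5.2]
grip_width: 0.0388
clock: 10.6
position: [0.4429, -0.3205, 0.1384]
tool_rot: [3.141, 0.01, -3.141]
force: [0.3, 0.1, -1.4]
grip_width: 0.0391
```

Run:
```python
from h import *
im=eyes.grab_frame('wrist');cv2.imwrite('pics/w10.png',im[230:480,150:490])
```

```text
(no output)
```

View pics/w10.png

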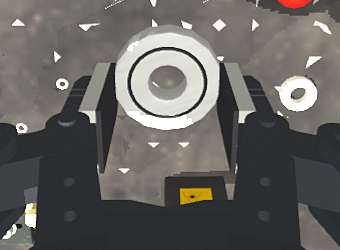

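Run:
```python
from h import *
p=eyes.camera_params('wrist');t=bot.observe();print(t['position'],t['tool_rot'],t['grip_width'])
im=cv2.imread('pics/w10.png');g=cv2.inRange(cv2.cvtColor(im,cv2.COLOR_BGR2HSV),(0,0,125),(180,50,255))
# bore: hole of the ring
cs,h=cv2.findContours(g,cv2.RETR_CCOMP,cv2.CHAIN_APPROX_NONE)
for c,hh in zip(cs,h[0]):
    if cv2.contourArea(c)>300: print(cv2.contourArea(c),cv2.boundingRect(c),hh[3])
z=t['position'][2]+.0066
for q in [(168,75),(168,25),(168,130),(115,77),(222,77)]: print(q,cast(p,q[0]+150,q[1]+230,z)-t['position'])
print('pad tips',[cast(p,q[0]+150,q[1]+230,t['position'][2]+.002)-t['position'] for q in [(115,65),(220,65),(103,112)]])
```

```text
[ 0.44204667 -0.31974919  0.13594065] [ 3.13910666  0.0075123  -3.14055796] 0.03913590795825249
485.5 (124, 128, 43, 34) -1
3449.0 (97, 127, 132, 73) -1
756.0 (224, 63, 31, 60) -1
746.0 (79, 63, 31, 60) -1
3700.5 (131, 50, 73, 66) -1
459.5 (149, 65, 37, 22) 117
9046.5 (115, 19, 110, 111) -1
4582.5 (127, 46, 81, 73) 137
4544.0 (252, 10, 88, 114) -1
2606.5 (0, 0, 65, 133) -1
(168, 75) [-0.0047656   0.00050075  0.0066    ]
(168, 25) [-0.02471263  0.00044945  0.0066    ]
(168, 130) [0.01916864 0.00056231 0.0066    ]
(115, 77) [-0.00391735 -0.01942552  0.0066    ]
(222, 77) [-0.00394978  0.02081722  0.0066    ]
pad tips [array([-0.00666595, -0.01988448,  0.002     ]), array([-0.00670095,  0.02054283,  0.002     ]), array([ 0.01398402, -0.02545029,  0.002     ])]
```

```bash
python3 -m jog '[{"delta_pos":[0,407,25],"spin":0.03,"claw":0.9},{"delta_pos":[0,407,25],"spin":0.03,"claw":0.9},{"delta_pos":[0,407,25],"spin":0.03,"claw":0.9},{"delta_pos":[0,407,25],"spin":0.03,"claw":0.9},{"delta_pos":[0,407,25],"spin":0.03,"claw":0.9},{"delta_pos":[0,407,25],"spin":0.03,"claw":0.9},{"delta_pos":[0,407,25],"spin":0.03,"claw":0.9},{"delta_pos":[0,407,25],"spin":0.03,"claw":0.9}]'
python3 -m jog '[{"delta_pos":[30,10,0],"spin":0,"claw":0.9}]'
```

```text
clock: 11.45
position: [0.4412, 0.0819, 0.1599]
tool_rot: [3.139, 0.007, -3.11]
force: [0.1, -1.0, -0.3]
grip_width: 0.039
clock: 11.55
position: [0.4686, 0.0979, 0.1595]
tool_rot: [3.138, 0.004, -3.103]
force: [0.1, -1.3, 0.5]
grip_width: 0.0396
```

```bash
python3 -m jog '[{"delta_pos":[50,-9,-10],"spin":-0.005,"claw":0.9},{"delta_pos":[91,-9,-10],"spin":-0.005,"claw":0.9},{"delta_pos":[91,-9,-10],"spin":-0.005,"claw":0.9},{"delta_pos":[91,-9,-10],"spin":-0.005,"claw":0.9}]'
cat >> h.py <<'E'
def shaft(im,p,x=.514,y=.088):
    """dump crop round the shaft tip"""
    u,v=proj(p,[x,y,.06]); return u,v
E
python3 - <<'E'
from h import *
p=eyes.camera_params('wrist');print(bot.observe()['position'])
im=eyes.grab_frame('wrist');cv2.imwrite('pics/w11.png',im[80:430,140:500])
print(shaft(im,p),proj(p,[.514,.088,.008]))
E
```

```text
clock: 11.95
position: [0.559, 0.0885, 0.148]
tool_rot: [3.139, 0.002, -3.108]
force: [-1.0, -0.4, -1.4]
grip_width: 0.0392
[0.55902128 0.08850378 0.14797086]
(np.float64(318.23499990362694), np.float64(165.9667993565015)) (np.float64(317.8213959669401), np.float64(156.82415966688))
```

View pics/w11.png

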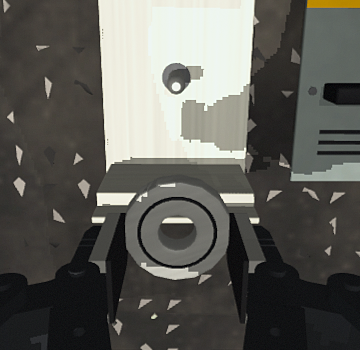

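Run:
```python
from h import *
p=eyes.camera_params('wrist');t=bot.observe()['position'];im=cv2.imread('pics/w11.png')
g=cv2.cvtColor(im,cv2.COLOR_BGR2GRAY)
_,b=cv2.threshold(g[65:100,155:200],0,255,cv2.THRESH_OTSU)
print(cast(p,316,167,.060),cast(p,315.5,154,.008))
# seal ring: dark
m=cv2.inRange(g[170:290,120:240],0,45); cs=cv2.findContours(m,1,1)[0]
for c in sorted(cs,key=cv2.contourArea)[-4:]: print(cv2.boundingRect(c),cv2.fitEllipse(c)[0] if len(c)>5 else 0)
print(cast(p,317.5,313,t[2]+.0066)-t, cast(p,316,311,t[2]+.0066)-t)
```

```text
[0.51413683 0.08685784 0.06      ] [0.51162178 0.08644611 0.008     ]
(0, 43, 16, 77) (4.361427307128906, 82.13804626464844)
(106, 43, 14, 77) (113.45084381103516, 83.69503784179688)
(19, 29, 76, 68) (56.8475456237793, 62.298194885253906)
(18, 27, 79, 71) (56.78809356689453, 62.101341247558594)
[-0.0014254   0.00021113  0.0066    ] [-0.00224418 -0.00038375  0.0066    ]
```

```bash
python3 -m jog '[{"delta_pos":[-43,-1,-20],"spin":0,"claw":0.9},{"delta_pos":[-43,-1,-60],"spin":0,"claw":0.9},{"delta_pos":[-43,-1,-70],"spin":0,"claw":0.9},{"delta_pos":[-43,-1,-70],"spin":0,"claw":0.9},{"delta_pos":[-43,-1,-70],"spin":0,"claw":0.9}]'
python3 -c "
from h import *
print(bot.observe()['position'])"
```

```text
clock: 12.5
position: [0.5163, 0.0877, 0.0794]
tool_rot: [3.138, 0.003, -3.108]
force: [0.6, -0.2, 0.1]
grip_width: 0.0393
[0.51626895 0.08767848 0.0793854 ]
```

```bash
python3 -m jog '[{"delta_pos":[0,-1,-10],"spin":0,"claw":0.9},{"delta_pos":[0,-1,-20],"spin":0,"claw":0.9},{"delta_pos":[0,-1,-28],"spin":0,"claw":0.9},{"delta_pos":[0,-1,-36],"spin":0,"claw":0.9},{"delta_pos":[0,-1,-44],"spin":0,"claw":0.9},{"delta_pos":[0,-1,-50],"spin":0,"claw":0.9},{"delta_pos":[0,-1,-50],"spin":0,"claw":0.9}]'
```

```text
clock: 13.2
position: [0.5158, 0.0866, 0.0285]
tool_rot: [3.139, 0.002, -3.108]
force: [-0.1, 0.1, -0.1]
grip_width: 0.0391
```

```bash
python3 -m jog '[{"delta_pos":[0,0,0],"spin":0,"claw":0.25},{"delta_pos":[0,0,0],"spin":0,"claw":0.25},{"delta_pos":[0,0,0],"spin":0,"claw":0.25},{"delta_pos":[0,0,40],"spin":0,"claw":0.25},{"delta_pos":[0,0,80],"spin":0,"claw":0.25},{"delta_pos":[0,0,122],"spin":0,"claw":0.25},{"delta_pos":[0,0,122],"spin":0,"claw":0.25}]'
cat >> h.py <<'E'
def dark_rings(im,p,z,box,th=60):
    x0,y0,x1,y1=box;g=cv2.cvtColor(im,cv2.COLOR_BGR2GRAY)[y0:y1,x0:x1]
    for c in cv2.findContours(cv2.inRange(g,0,th),1,1)[0]:
        if len(c)>5 and cv2.contourArea(c)>150:
            (x,y),ab,_=cv2.fitEllipse(c); print(cv2.contourArea(c),(x+x0,y+y0),np.round(ab,1),cast(p,x+x0,y+y0,z).round(4))
E
python3 - <<'E'
from h import *
p=eyes.camera_params('wrist');print(bot.observe()['position'])
im=eyes.grab_frame('wrist');cv2.imwrite('pics/w12.png',im)
u,v=map(int,proj(p,[.514,.087,.018]));print(u,v)
dark_rings(im,p,.018,(u-60,v-60,u+60,v+60))
E
```

```text
clock: 13.9
position: [0.5182, 0.087, 0.1555]
tool_rot: [3.137, 0.009, -3.108]
force: [-0.1, 0.4, -0.3]
grip_width: 0.064
[0.51815852 0.08696636 0.15549285]
316 213
```

Run:
```python
from h import *
im=cv2.imread('pics/w12.png')
cv2.imwrite('pics/c12.png',cv2.resize(im[140:290,230:400],None,fx=3,fy=3,interpolation=cv2.INTER_CUBIC))
```

```text
(no output)
```

View pics/c12.png

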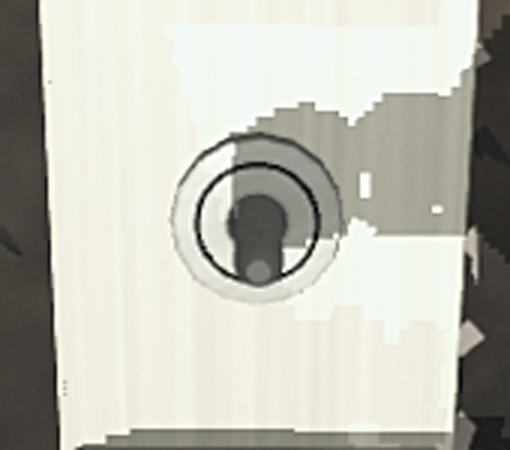

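The bearing sits flat on the base round the shaft, its seal centre at the predicted pixel. Next, the white spacer.

```bash
python3 -m jog '[{"delta_pos":[-40,-50,0],"spin":-0.03,"claw":0.35},{"delta_pos":[-40,-305,0],"spin":-0.03,"claw":0.35},{"delta_pos":[-40,-305,0],"spin":-0.03,"claw":0.35},{"delta_pos":[-40,-305,0],"spin":-0.03,"claw":0.35},{"delta_pos":[-40,-305,0],"spin":-0.03,"claw":0.35},{"delta_pos":[-40,-305,0],"spin":-0.03,"claw":0.35},{"delta_pos":[3,-305,-70],"spin":-0.03,"claw":0.35},{"delta_pos":[3,-305,-70],"spin":-0.03,"claw":0.35}]'
cat >> h.py <<'E'
def spot(im,p,z,X,kind,r=70):
    u,v=map(int,proj(p,X)); x0=max(u-r,0);y0=max(v-r,0);q=im[y0:v+r,x0:u+r];hsv=cv2.cvtColor(q,cv2.COLOR_BGR2HSV)
    m=(cv2.inRange(hsv,(0,130,50),(8,255,255))|cv2.inRange(hsv,(172,130,50),(180,255,255))) if kind=='red' else cv2.inRange(hsv,(0,0,130),(180,50,255))
    print('expect',(u,v))
    for c in sorted(cv2.findContours(m,0,1)[0],key=cv2.contourArea)[-3:]:
        if len(c)>5:
            (x,y),ab,_=cv2.fitEllipse(cv2.convexHull(c)); print(cv2.contourArea(c),(round(x+x0,1),round(y+y0,1)),np.round(ab,1),cast(p,x+x0,y+y0,z).round(4))
E
python3 - <<'E'
from h import *
p=eyes.camera_params('wrist');print(bot.observe()['position'])
im=eyes.grab_frame('wrist');cv2.imwrite('pics/w13.png',im)
spot(im,p,.006,[.5236,-.2177,.008],'w'); spot(im,p,.012,[.438,-.231,.012],'red')
E
```

```text
clock: 14.75
position: [0.5203, -0.2199, 0.0811]
tool_rot: [3.137, 0.006, -3.141]
force: [-0.2, 1.0, 0.2]
grip_width: 0.0556
[ 0.52027794 -0.21990576  0.08106407]
expect (320, 253)
114.5 (325.0, 222.6) [2.1 7. ] [ 0.5056 -0.215   0.006 ]
362.0 (329.6, 187.3) [28.4 39.2] [ 0.4856 -0.2126  0.006 ]
1783.0 (317.1, 254.9) [47.  52.3] [ 0.525  -0.2194  0.006 ]
expect (294, 94)
2798.5 (294.3, 96.9) [58.9 62.3] [ 0.439 -0.231  0.012]
```

```bash
python3 -m jog '[{"delta_pos":[4,0,-35],"spin":0,"claw":0.35},{"delta_pos":[4,0,-65],"spin":0,"claw":0.35},{"delta_pos":[4,0,-75],"spin":0,"claw":0.35},{"delta_pos":[4,0,-78],"spin":0,"claw":0.35},{"delta_pos":[4,0,-78],"spin":0,"claw":0.35}]' 40
python3 -m jog '[{"delta_pos":[0,0,0],"spin":0,"claw":0.95},{"delta_pos":[0,0,0],"spin":0,"claw":0.95},{"delta_pos":[0,0,0],"spin":0,"claw":0.95},{"delta_pos":[0,0,0],"spin":0,"claw":0.95},{"delta_pos":[0,0,0],"spin":0,"claw":0.95},{"delta_pos":[0,0,40],"spin":0,"claw":0.95},{"delta_pos":[-10,0,90],"spin":0,"claw":0.95},{"delta_pos":[-50,0,140],"spin":0,"claw":0.95}]'
```

```text
clock: 15.3
position: [0.5249, -0.2189, -0.0005]
tool_rot: [3.136, 0.003, -3.139]
force: [-0.1, 0.1, 0.4]
grip_width: 0.0554
clock: 16.1
position: [0.4859, -0.2188, 0.1305]
tool_rot: [3.137, 0.006, -3.138]
force: [-0.8, -0.1, 0.7]
grip_width: 0.0252
```

```bash
python3 -m jog '[{"delta_pos":[-20,306,20],"spin":0.03,"claw":0.95},{"delta_pos":[-20,306,20],"spin":0.03,"claw":0.95},{"delta_pos":[-20,306,20],"spin":0.03,"claw":0.95},{"delta_pos":[-20,306,20],"spin":0.03,"claw":0.95},{"delta_pos":[-20,306,20],"spin":0.03,"claw":0.95},{"delta_pos":[-20,306,20],"spin":0.03,"claw":0.95},{"delta_pos":[-20,306,20],"spin":0.03,"claw":0.95}]'
python3 -m jog '[{"delta_pos":[50,0,0],"spin":0,"claw":0.95},{"delta_pos":[90,0,0],"spin":0,"claw":0.95},{"delta_pos":[90,0,0],"spin":0,"claw":0.95},{"delta_pos":[90,0,0],"spin":0,"claw":0.95}]'
python3 - <<'E'
from h import *
p=eyes.camera_params('wrist');t=bot.observe();print(t['position'],t['tool_rot'])
im=eyes.grab_frame('wrist');cv2.imwrite('pics/w14.png',im)
z=t['position'][2]
print('tip exp',proj(p,[.514,.087,.06]),'ring exp',proj(p,t['position']+[-.002,0,.006]))
g=cv2.cvtColor(im,cv2.COLOR_BGR2GRAY)
u,v=map(int,proj(p,t['position']+[-.002,0,.006]))
a=cv2.resize(im[v-50:v+50,u-60:u+60],None,fx=3,fy=3,interpolation=cv2.INTER_CUBIC)
u,v=map(int,proj(p,[.514,.087,.06]));b=cv2.resize(im[v-50:v+50,u-60:u+60],None,fx=3,fy=3,interpolation=cv2.INTER_CUBIC)
cv2.imwrite('pics/c14.png',np.hstack([a,b]))
E
```

```text
clock: 16.8
position: [0.4656, 0.0932, 0.1516]
tool_rot: [3.135, 0.008, -3.1]
force: [0.1, -1.5, 0.5]
grip_width: 0.0254
clock: 17.2
position: [0.5556, 0.0926, 0.1516]
tool_rot: [3.135, 0.008, -3.101]
force: [-0.6, 0.2, -0.4]
grip_width: 0.0251
[0.55560347 0.09262208 0.15158864] [ 3.13483381  0.00771769 -3.10104263]
tip exp (np.float64(309.18308040117955), np.float64(169.9314258886859)) ring exp (np.float64(317.1708413041686), np.float64(310.9606300908994))
```

View pics/c14.png

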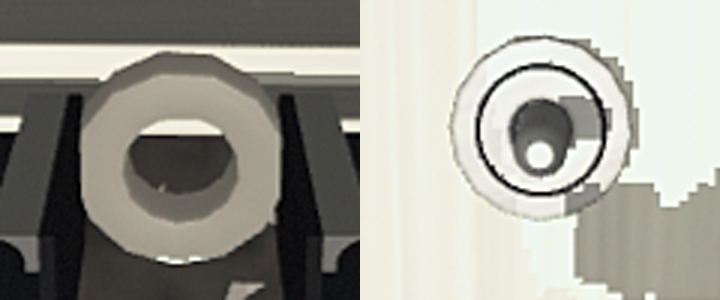

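```bash
python3 -m jog '[{"delta_pos":[-41,-6,-20],"spin":-0.01,"claw":0.95},{"delta_pos":[-41,-6,-60],"spin":-0.01,"claw":0.95},{"delta_pos":[-41,-6,-70],"spin":-0.01,"claw":0.95},{"delta_pos":[-41,-6,-70],"spin":-0.01,"claw":0.95},{"delta_pos":[-41,-6,-70],"spin":-0.01,"claw":0.95}]'
```

```text
clock: 17.75
position: [0.5148, 0.0868, 0.0828]
tool_rot: [3.135, 0.008, -3.111]
force: [0.7, -0.0, 0.2]
grip_width: 0.0252
```

```bash
python3 -m jog '[{"delta_pos":[0,0,-15],"spin":0,"claw":0.95},{"delta_pos":[0,0,-22],"spin":0,"claw":0.95},{"delta_pos":[0,0,-30],"spin":0,"claw":0.95},{"delta_pos":[0,0,-38],"spin":0,"claw":0.95},{"delta_pos":[0,0,-46],"spin":0,"claw":0.95},{"delta_pos":[0,0,-52],"spin":0,"claw":0.95},{"delta_pos":[0,0,-52],"spin":0,"claw":0.95}]'
```

```text
clock: 18.45
position: [0.5144, 0.0867, 0.03]
tool_rot: [3.135, 0.007, -3.111]
force: [-1.3, 0.7, -0.4]
grip_width: 0.0251
```

```bash
python3 -m jog '[{"delta_pos":[0,0,0],"spin":0,"claw":0.35},{"delta_pos":[0,0,0],"spin":0,"claw":0.35},{"delta_pos":[0,0,0],"spin":0,"claw":0.35},{"delta_pos":[2,0,40],"spin":0,"claw":0.35},{"delta_pos":[4,0,80],"spin":0,"claw":0.35},{"delta_pos":[4,0,125],"spin":0,"claw":0.35},{"delta_pos":[4,0,125],"spin":0,"claw":0.35},{"delta_pos":[4,0,125],"spin":0,"claw":0.35}]'
python3 - <<'E'
from h import *
p=eyes.camera_params('wrist');t=bot.observe();print(t['position'],t['tool_rot'])
im=eyes.grab_frame('wrist');cv2.imwrite('pics/w15.png',im)
o=cv2.imread('pics/w12.png')
for z in (.018,.026,.060): print(z,proj(p,[.5145,.087,z]))
u,v=map(int,proj(p,[.5145,.087,.018]))
g=cv2.cvtColor(im,cv2.COLOR_BGR2GRAY)[v-32:v+36,u-34:u+34]
for r in g[::3,::2]: print(''.join(' .:-=+*#%@'[min(9,x*10//256)] for x in r))
E
```

```text
clock: 19.25
position: [0.5188, 0.0869, 0.156]
tool_rot: [3.134, 0.009, -3.111]
force: [0.7, 0.2, -1.0]
grip_width: 0.0556
[0.51877215 0.08691883 0.15604642] [ 3.13403881  0.00946072 -3.11082389]
0.018 (np.float64(315.7924830294417), np.float64(213.01048705119416))
0.026 (np.float64(315.8427341921539), np.float64(215.7745292597293))
0.06 (np.float64(316.09077008829695), np.float64(229.4176302183645))<stdin>:8: RuntimeWarning: overflow encountered in scalar multiply
Traceback (most recent call last):
OverflowError: Python integer 256 out of bounds for uint8
```

Run:
```python
import cv2
g=cv2.cvtColor(cv2.imread('pics/w15.png'),cv2.COLOR_BGR2GRAY)[180:252,280:352]
for r in g[::2]: print(''.join('@%#*+=-:. '[min(9,int(x)*10//256)] for x in r))
```

```text
:---------------------------       
                                  :=------------------------------------
                          =**#############+==---------------------------
                      :**+==-:===-----==++***###+-----------------------
                  -*#*=:      :=----------====-=+##+--------------------
               -##*-          :====-=======-------=*##=-----------------
              =*-             :==========----====-===+*#*---------------
            .+-            -#@@@%%####%%@@@*===-==----==**=-------------
           =*:         -%#+= .++++****+++**##@@=---==---==*=------------
         .+=.       :*#**++++=-........::-=+++*%@%=--===-==*=-----------
         =-.       +@+==- ..................:-=+*%@*=-======**=---------
        -:       -#*-=.      .:::::::::::......:-=*%@+=======*+---------
        :.      =@+=-        .:::::::::::::::....:-*%@+=======+---------
       ::.     =%#+.         .:-=+**++=-::::::::...-+%@=======*=--------
       =:     .*%-          .*###########*=::::::...:=##======++--------
      ::.     =@=          =#*#######***##
[... 391 characters left out ...]
    
        ::..... -#         -##************##::::::::-#      .:          
         .:..... -=        :###***********##::::::..=. .....:.          
          .:..... .:       -###**++==++***##.      ..     .-            
           .:.. ... --     .+##*+=++++=+**#*          . ..              
             ::........     :###+=++++++*#*.   .. .......               
               ...........    -*#*++++*#*:    .....  .:.                
                  .:........... ..-=--:......    ..:                    
                     .:..........................                       
                        ...................::..                         
                                 .....
```

The picture data shows the white ring concentric with the bearing, 38 px across, as expected at z = 26 mm. Next, the collar.

```bash
python3 -m jog '[{"delta_pos":[-60,-50,0],"spin":-0.03,"claw":0.35},{"delta_pos":[-80,-315,0],"spin":-0.03,"claw":0.35},{"delta_pos":[-80,-315,0],"spin":-0.03,"claw":0.35},{"delta_pos":[-80,-315,0],"spin":-0.03,"claw":0.35},{"delta_pos":[-80,-315,0],"spin":-0.03,"claw":0.35},{"delta_pos":[-80,-315,0],"spin":-0.03,"claw":0.35},{"delta_pos":[-80,-315,-70],"spin":-0.03,"claw":0.35},{"delta_pos":[-80,-315,-70],"spin":-0.03,"claw":0.35}]'
python3 - <<'E'
from h import *
p=eyes.camera_params('wrist');t=bot.observe();print(t['position'],t['tool_rot'])
im=eyes.grab_frame('wrist');cv2.imwrite('pics/w16.png',im)
spot(im,p,.008,[.439,-.231,.012],'red',110)
E
```

```text
clock: 20.1
position: [0.4363, -0.2302, 0.0822]
tool_rot: [3.134, 0.005, 3.14]
force: [0.0, 1.5, 0.4]
grip_width: 0.0556
[ 0.43628742 -0.23024544  0.08219875] [3.13443533 0.00525247 3.13954536]
expect (314, 254)
2121.5 (314.4, 252.2) [52.4 53.9] [ 0.4389 -0.2311  0.008 ]
```

```bash
python3 -m jog '[{"delta_pos":[3,-1,-35],"spin":0,"claw":0.35},{"delta_pos":[3,-1,-65],"spin":0,"claw":0.35},{"delta_pos":[3,-1,-75],"spin":0,"claw":0.35},{"delta_pos":[3,-1,-78],"spin":0,"claw":0.35},{"delta_pos":[3,-1,-78],"spin":0,"claw":0.35}]' 40
python3 -m jog '[{"delta_pos":[0,0,0],"spin":0,"claw":0.95},{"delta_pos":[0,0,0],"spin":0,"claw":0.95},{"delta_pos":[0,0,0],"spin":0,"claw":0.95},{"delta_pos":[0,0,0],"spin":0,"claw":0.95},{"delta_pos":[0,0,0],"spin":0,"claw":0.95},{"delta_pos":[0,0,40],"spin":0,"claw":0.95},{"delta_pos":[0,0,90],"spin":0,"claw":0.95},{"delta_pos":[0,0,140],"spin":0,"claw":0.95}]'
```

```text
clock: 20.65
position: [0.4378, -0.2316, 0.0018]
tool_rot: [3.134, 0.001, 3.139]
force: [-0.0, -1.0, 0.8]
grip_width: 0.0555
clock: 21.45
position: [0.4374, -0.2314, 0.1441]
tool_rot: [3.133, 0.001, 3.139]
force: [-0.4, -0.4, 0.7]
grip_width: 0.028
```

```bash
python3 -m jog '[{"delta_pos":[20,318,20],"spin":0.03,"claw":0.95},{"delta_pos":[20,318,20],"spin":0.03,"claw":0.95},{"delta_pos":[20,318,20],"spin":0.03,"claw":0.95},{"delta_pos":[20,318,20],"spin":0.03,"claw":0.95},{"delta_pos":[20,318,20],"spin":0.03,"claw":0.95},{"delta_pos":[20,318,20],"spin":0.03,"claw":0.95},{"delta_pos":[20,318,20],"spin":0.03,"claw":0.95}]'
```

```text
clock: 22.15
position: [0.4574, 0.0915, 0.1652]
tool_rot: [3.132, 0.003, -3.109]
force: [0.6, -0.4, 0.2]
grip_width: 0.0279
```

```bash
python3 -m jog '[{"delta_pos":[50,-4,-10],"spin":0,"claw":0.95},{"delta_pos":[98,-4,-15],"spin":0,"claw":0.95},{"delta_pos":[98,-4,-15],"spin":0,"claw":0.95},{"delta_pos":[98,-4,-15],"spin":0,"claw":0.95}]'
python3 - <<'E'
from h import *
p=eyes.camera_params('wrist');t=bot.observe();P=t['position'];print(P,t['tool_rot'],t['grip_width'])
im=eyes.grab_frame('wrist');cv2.imwrite('pics/w17.png',im)
print('tip',proj(p,[.515,.087,.06]))
hsv=cv2.cvtColor(im,cv2.COLOR_BGR2HSV);m=cv2.inRange(hsv,(0,130,50),(8,255,255))|cv2.inRange(hsv,(172,130,50),(180,255,255))
cs,h=cv2.findContours(m,cv2.RETR_CCOMP,1)
for c,k in zip(cs,h[0]):
    if cv2.contourArea(c)>200:
        x,y,w,hh=cv2.boundingRect(c);print((x,y,w,hh),k[3]);
        for q in [(x+w/2,y+hh),(x+w/2,y+hh/2)]: print(cast(p,*q,P[2]+.010)-P)
u,v=map(int,proj(p,[.515,.087,.06]));g=cv2.cvtColor(im,cv2.COLOR_BGR2GRAY)[v-12:v+12,u-20:u+20];print(u,v)
for r in g: print(''.join('@%#*+=-:. '[min(9,int(x)*10//256)] for x in r))
E
```

```text
clock: 22.55
position: [0.5555, 0.0872, 0.1502]
tool_rot: [3.132, 0.003, -3.11]
force: [-1.4, 0.6, -0.9]
grip_width: 0.0279
[0.5555     0.08724966 0.150226  ] [ 3.13196097e+00  2.74966948e-03 -3.10972887e+00] 0.027920208708190467
tip (np.float64(317.23856395023154), np.float64(173.24897180632058))
(280, 274, 75, 81) -1
[0.01458307 0.00065932 0.01      ]
[-2.59835585e-03  9.22629592e-05  1.00000000e-02]
(300, 301, 35, 24) 0
[0.00174595 0.00023564 0.01      ]
[-3.21289260e-03  7.19805809e-05  1.00000000e-02]
317 173
         =%#****##*##########+-::::::::+
         +##***********######*-::::::::+
        .*#**************####*-::::::::+
        .*#***************###*-::::::::+
        :*%****+++++++*****###-::::::::+
        -#%**+++++++++******#*-::::::..=
        :*#*++++++===+******#*-::::::  :
         =#*++++*-.. .=*****#*-::::::  :
         -#*++++:      -****#-.......  -
         :**+++=        =***#          *
          =*+++-        -**#*         -@
=         .+*++-        -**#=         +#
%          :*++=        -**#.        :%:
%.         .++++        =*##         =@ 
#-          =+++-     .=**#=         ++ 
=%           =*++=...:+*##-         -=  
.+-           =********#*-          =.  
 :*=           -=+**#**+:          =-   
  :**            ::==:.          .*-    
   :**                          .*=     
    :**.                       -+-      
     .-*.                     =+        
       -+.                   +=         
  ....  .-*+..            .-++.   .    .
```

```bash
python3 -m jog '[{"delta_pos":[-40,-1,-20],"spin":0,"claw":0.95},{"delta_pos":[-40,-1,-60],"spin":0,"claw":0.95},{"delta_pos":[-40,-1,-70],"spin":0,"claw":0.95},{"delta_pos":[-40,-1,-80],"spin":0,"claw":0.95},{"delta_pos":[-40,-1,-90],"spin":0,"claw":0.95},{"delta_pos":[-40,-1,-100],"spin":0,"claw":0.95},{"delta_pos":[-40,-1,-110],"spin":0,"claw":0.95},{"delta_pos":[-40,-1,-112],"spin":0,"claw":0.95}]'
```

```text
clock: 23.4
position: [0.5146, 0.0862, 0.0375]
tool_rot: [3.132, 0.002, -3.11]
force: [1.1, -0.4, -0.2]
grip_width: 0.0278
```

```bash
python3 -m jog '[{"delta_pos":[0,0,0],"spin":0,"claw":0.35},{"delta_pos":[0,0,0],"spin":0,"claw":0.35},{"delta_pos":[0,0,0],"spin":0,"claw":0.35},{"delta_pos":[2,0,40],"spin":0,"claw":0.35},{"delta_pos":[4,0,80],"spin":0,"claw":0.35},{"delta_pos":[4,0,118],"spin":0,"claw":0.35},{"delta_pos":[4,0,118],"spin":0,"claw":0.35},{"delta_pos":[4,0,118],"spin":0,"claw":0.35}]'
python3 - <<'E'
from h import *
p=eyes.camera_params('wrist');t=bot.observe();P=t['position'];print(P)
im=eyes.grab_frame('wrist');cv2.imwrite('pics/w18.png',im)
a=eyes.grab_frame('scene');cv2.imwrite('pics/sc18.png',a)
spot(im,p,.038,[.515,.087,.038],'red',60); spot(im,p,.030,[.515,.087,.038],'red',60)
sp=eyes.camera_params('scene');spot(a,sp,.032,[.515,.087,.032],'red',30)
g=cv2.cvtColor(im,cv2.COLOR_BGR2GRAY)[180:256,280:352]
for r in g[::2]: print(''.join('@%#*+=-:. '[min(9,int(x)*10//256)] for x in r))
E
```

```text
clock: 24.2
position: [0.519, 0.0865, 0.1565]
tool_rot: [3.131, 0.004, -3.109]
force: [0.2, -0.5, 0.6]
grip_width: 0.0556
[0.51902333 0.08646501 0.15649262]
expect (316, 221)
1416.0 (314.6, 220.1) [42.9 44.1] [0.5141 0.086  0.038 ]
expect (316, 221)
1416.0 (314.6, 220.1) [42.9 44.1] [0.5162 0.0861 0.03  ]
expect (267, 264)
61.5 (266.7, 264.7) [10.3 11.8] [0.5146 0.0883 0.032 ]
                                     :-----------------------=          
                                  .---------------------------===-------
                          :===****#####*+=------------------------------
                       :*##*+++*+++===++***####+=-----------------------
                    :**=:     :=------------==++*#+---------------------
                :*#*=:        :==---===-=-=------=*#*+------------------
              .+#-            :=-=====-----------====*#*=---------------
             :+:             -#@@@@@@@@@#*===-=====--==+**--------------
            =+.         -%@#*-++=======++*%@@@*=--------=**-------------
          :*:        :*##*+++*+**#%%#**==+++=+#@#=-------=++=--
[... 883 characters left out ...]
  
         ::. -+*++++*###%@*+*#**************#%##########*---:.          
           ..-+*++++*####%%###****+===+*****###########%*  ..           
           .. -**+++*****#%%####+==+++=+****##########%- .:             
             :.:+*++++++++#%####++++++++**###########%-..               
              ..:+*+++++++++++*#*++++++***++=++++++*#-..                
                .:=**+++++++++++++****++++++++++****= .                 
                   .=***++++++++++++++++++++****#=:                     
                      :=*****++++++++++******#+:                        
                        .==+************#*++=:                          
                               .::==-::.
```

The collar lies on the stack (both views agree). Now I'll go back to the cover.

```bash
python3 -m jog '[{"delta_pos":[0,128,0],"spin":0,"claw":0.2},{"delta_pos":[0,128,0],"spin":0,"claw":0.2},{"delta_pos":[0,128,0],"spin":0,"claw":0.2},{"delta_pos":[0,128,-70],"spin":0,"claw":0.2},{"delta_pos":[0,128,-70],"spin":0,"claw":0.2},{"delta_pos":[0,128,-70],"spin":0,"claw":0.2}]' 30
python3 - <<'E'
from h import *
p=eyes.camera_params('wrist');t=bot.observe();print(t['position'],t['tool_rot'])
im=eyes.grab_frame('wrist');cv2.imwrite('pics/w19.png',im)
hsv=cv2.cvtColor(im,cv2.COLOR_BGR2HSV)
m=cv2.inRange(hsv,(20,120,80),(35,255,255));c=max(cv2.findContours(m,0,1)[0],key=cv2.contourArea);b=cv2.boxPoints(cv2.minAreaRect(c))
w=np.array([cast(p,*q,.004) for q in b]);print(b,w.round(4),w.mean(0))
u,v=map(int,proj(p,[.521,.214,.03]));print(u,v)
m=cv2.inRange(hsv,(0,0,0),(180,255,60))[v-60:v+40,u-70:u+70];c=max(cv2.findContours(m,0,1)[0],key=cv2.contourArea)
x,y,ww,h=cv2.boundingRect(c);x+=u-70;y+=v-60;print(x,y,ww,h)
print(cast(p,x,y+h,.03),cast(p,x+ww,y+h,.03))
E
```

```text
clock: 24.9
position: [0.516, 0.2134, 0.0814]
tool_rot: [3.135, -0.005, -3.109]
force: [0.2, -0.5, 0.2]
grip_width: 0.068
[0.51602874 0.21338471 0.08140414] [ 3.13501269 -0.00479315 -3.1090112 ]
[[243. 132.]
 [392. 132.]
 [392. 156.]
 [243. 156.]] [[0.4526 0.1723 0.004 ]
 [0.45   0.2518 0.004 ]
 [0.4626 0.2529 0.004 ]
 [0.4652 0.1721 0.004 ]] [0.45758588 0.21228701 0.004     ]
317 271
275 246 87 34
[0.52621515 0.19205893 0.03      ] [0.52481392 0.23769283 0.03      ]
```

```bash
python3 -m jog '[{"delta_pos":[4,1,-35],"spin":0,"claw":0.2},{"delta_pos":[4,1,-60],"spin":0,"claw":0.2},{"delta_pos":[4,1,-70],"spin":0,"claw":0.2},{"delta_pos":[4,1,-71],"spin":0,"claw":0.2},{"delta_pos":[4,1,-71],"spin":0,"claw":0.2}]' 30
python3 -m jog '[{"delta_pos":[0,0,0],"spin":0,"claw":0.9},{"delta_pos":[0,0,0],"spin":0,"claw":0.9},{"delta_pos":[0,0,0],"spin":0,"claw":0.9},{"delta_pos":[0,0,0],"spin":0,"claw":0.9},{"delta_pos":[0,0,0],"spin":0,"claw":0.9}]'
```

```text
clock: 25.45
position: [0.5219, 0.2146, 0.0136]
tool_rot: [3.133, -0.001, -3.11]
force: [-0.0, 0.4, 0.1]
grip_width: 0.0684
clock: 25.95
position: [0.5227, 0.2149, 0.0152]
tool_rot: [3.133, 0.001, -3.11]
force: [-1.8, -0.6, 13.6]
grip_width: 0.045
```

```bash
python3 -m jog '[{"delta_pos":[0,0,10],"spin":0,"claw":0.9},{"delta_pos":[0,0,30],"spin":0,"claw":0.9},{"delta_pos":[0,0,70],"spin":0,"claw":0.9},{"delta_pos":[0,0,120],"spin":0,"claw":0.9},{"delta_pos":[10,-60,120],"spin":0,"claw":0.9},{"delta_pos":[12,-127,120],"spin":0,"claw":0.9},{"delta_pos":[12,-127,120],"spin":0,"claw":0.9},{"delta_pos":[12,-127,120],"spin":0,"claw":0.9}]' 30
cat >> h.py <<'E'
def lipledge(im,p,zlip):
    hsv=cv2.cvtColor(im,cv2.COLOR_BGR2HSV)
    for n,lo,hi,z in [('lip',(20,120,60),(35,255,255),zlip),('ledge',(100,120,60),(130,255,255),.083)]:
        m=cv2.inRange(hsv,lo,hi);c=max(cv2.findContours(m,0,1)[0],key=cv2.contourArea);b=cv2.boxPoints(cv2.minAreaRect(c))
        w=np.array([cast(p,*q,z) for q in b]);print(n,b.round(0).tolist(),w[:,:2].round(4).tolist(),w.mean(0).round(4))
E
python3 - <<'E'
from h import *
p=eyes.camera_params('wrist');t=bot.observe();P=t['position'];print(P,t['tool_rot'],t['force'])
im=eyes.grab_frame('wrist');cv2.imwrite('pics/w20.png',im)
lipledge(im,p,P[2]-.0152+.004)
E
```

```text
clock: 26.75
position: [0.535, 0.0833, 0.1366]
tool_rot: [3.134, 0.002, -3.116]
force: [-0.2, 0.6, -2.4]
grip_width: 0.0455
[0.53500465 0.08325772 0.13657977] [ 3.13381952e+00  1.90466641e-03 -3.11583983e+00] [-0.16402108  0.62677493 -2.38048264]
lip [[209.0, 119.0], [423.0, 119.0], [423.0, 155.0], [209.0, 155.0]] [[0.4645, 0.0418], [0.4624, 0.1208], [0.4755, 0.1221], [0.4776, 0.0411]] [0.47   0.0815 0.1254]
ledge [[219.0, 63.0], [429.0, 63.0], [429.0, 100.0], [219.0, 100.0]] [[0.4408, 0.037], [0.4382, 0.1321], [0.454, 0.1338], [0.4566, 0.0362]] [0.4474 0.0848 0.083 ]
```

```bash
python3 -m jog '[{"delta_pos":[-4,4,-15],"spin":0.005,"claw":0.9},{"delta_pos":[-4,4,-28],"spin":0.005,"claw":0.9},{"delta_pos":[-4,4,-35],"spin":0.005,"claw":0.9},{"delta_pos":[-4,4,-35],"spin":0.005,"claw":0.9},{"delta_pos":[-4,4,-35],"spin":0.005,"claw":0.9}]' 30
python3 - <<'E'
from h import *
p=eyes.camera_params('wrist');t=bot.observe();P=t['position'];print(P,t['tool_rot'],t['force'])
im=eyes.grab_frame('wrist');cv2.imwrite('pics/w21.png',im)
lipledge(im,p,P[2]-.0152+.004)
E
```

```text
clock: 27.3
position: [0.5311, 0.0901, 0.1015]
tool_rot: [3.133, 0.002, -3.108]
force: [0.6, 0.2, -1.9]
grip_width: 0.0446
[0.53109006 0.0901466  0.10146307] [ 3.13273058e+00  1.62247532e-03 -3.10822179e+00] [ 0.64384049  0.22137108 -1.90247019]
lip [[209.0, 155.0], [209.0, 119.0], [423.0, 119.0], [423.0, 155.0]] [[0.474, 0.0475], [0.4609, 0.0481], [0.4582, 0.1271], [0.4713, 0.1286]] [0.4661 0.0878 0.0903]
ledge [[181.0, 106.0], [181.0, 61.0], [437.0, 62.0], [437.0, 107.0]] [[0.4566, 0.0358], [0.4407, 0.0369], [0.4378, 0.132], [0.4537, 0.1338]] [0.4472 0.0846 0.083 ]
```

```bash
python3 -m jog '[{"delta_pos":[0,-3,-3],"spin":-0.003,"claw":0.9},{"delta_pos":[0,-3,-5],"spin":-0.003,"claw":0.9},{"delta_pos":[0,-3,-7],"spin":-0.003,"claw":0.9},{"delta_pos":[0,-3,-9],"spin":-0.003,"claw":0.9},{"delta_pos":[0,-3,-10],"spin":-0.003,"claw":0.9},{"delta_pos":[0,-3,-10],"spin":-0.003,"claw":0.9}]' 30
python3 - <<'E'
from h import *
p=eyes.camera_params('wrist');t=bot.observe();P=t['position'];print(P,t['tool_rot'],t['force'],t['grip_width'])
im=eyes.grab_frame('wrist');cv2.imwrite('pics/w22.png',im);a=eyes.grab_frame('scene');cv2.imwrite('pics/sc22.png',a)
lipledge(im,p,.073)
E
```

```text
clock: 27.95
position: [0.5307, 0.0871, 0.0915]
tool_rot: [3.133, 0.001, -3.111]
force: [-6.7, -0.7, 4.8]
grip_width: 0.045
[0.53065761 0.08706647 0.09149243] [ 3.13267169e+00  9.21778684e-04 -3.11130242e+00] [-6.65988027 -0.68972492  4.836394  ] 0.044987891358269395
lip [[215.0, 126.0], [418.0, 126.0], [418.0, 160.0], [215.0, 160.0]] [[0.463, 0.0456], [0.4606, 0.1245], [0.4736, 0.1258], [0.476, 0.045]] [0.4683 0.0852 0.073 ]
ledge [[181.0, 107.0], [181.0, 60.0], [453.0, 61.0], [453.0, 108.0]] [[0.4564, 0.036], [0.4408, 0.0371], [0.4382, 0.1319], [0.4538, 0.1339]] [0.4473 0.0847 0.083 ]
```

```bash
python3 -m jog '[{"delta_pos":[-3,0,0],"spin":0,"claw":0.9},{"delta_pos":[-6,0,0],"spin":0,"claw":0.9},{"delta_pos":[-9,0,0],"spin":0,"claw":0.9},{"delta_pos":[-12,0,0],"spin":0,"claw":0.9},{"delta_pos":[-13,0,0],"spin":0,"claw":0.9},{"delta_pos":[-13,0,0],"spin":0,"claw":0.9},{"delta_pos":[-13,0,0],"spin":0,"claw":0.9}]' 30
python3 - <<'E'
from h import *
p=eyes.camera_params('wrist');t=bot.observe();P=t['position'];print(P,t['tool_rot'],t['force'],t['grip_width'])
im=eyes.grab_frame('wrist');a=eyes.grab_frame('scene')
lipledge(im,p,.073)
x=cv2.resize(im[30:280,130:500],(444,300));b=cv2.resize(a[205:305,220:320],(300,300),interpolation=cv2.INTER_CUBIC)
cv2.imwrite('pics/c23.png',np.hstack([x,b]))
E
```

```text
clock: 28.75
position: [0.5173, 0.087, 0.0915]
tool_rot: [3.133, 0.0, -3.111]
force: [-3.0, 1.1, 0.9]
grip_width: 0.0447
[0.51730821 0.0870326  0.09145253] [ 3.13275105e+00  1.57345910e-04 -3.11129511e+00] [-2.95136781  1.11901143  0.93820195] 0.04469838311469733
lip [[215.0, 146.0], [418.0, 146.0], [418.0, 159.0], [215.0, 159.0]] [[0.4573, 0.0453], [0.4548, 0.1253], [0.4599, 0.1258], [0.4623, 0.0451]] [0.4586 0.0854 0.073 ]
ledge [[183.0, 100.0], [448.0, 100.0], [448.0, 145.0], [183.0, 145.0]] [[0.4407, 0.0369], [0.4378, 0.1318], [0.4535, 0.1338], [0.4565, 0.0359]] [0.4471 0.0846 0.083 ]
```

```bash
python3 -m jog '[{"delta_pos":[-2,0,0],"spin":0,"claw":0.9},{"delta_pos":[-2,-1,0],"spin":0,"claw":0.9},{"delta_pos":[-2,-1,-2],"spin":0,"claw":0.9},{"delta_pos":[-2,-1,-4],"spin":0,"claw":0.9},{"delta_pos":[-2,-1,-6],"spin":0,"claw":0.9},{"delta_pos":[-2,-1,-6],"spin":0,"claw":0.9}]' 30
python3 - <<'E'
from h import *
p=eyes.camera_params('wrist');t=bot.observe();P=t['position'];print(P,t['tool_rot'],t['force'],t['grip_width'])
im=eyes.grab_frame('wrist');cv2.imwrite('pics/w24.png',im)
lipledge(im,p,.073)
E
```

```text
clock: 29.45
position: [0.5154, 0.086, 0.0852]
tool_rot: [3.133, 0.0, -3.111]
force: [-0.3, 0.9, -0.5]
grip_width: 0.0448
[0.51540492 0.08602894 0.08519149] [ 3.13279745e+00  1.35447886e-04 -3.11128779e+00] [-0.309111    0.91880612 -0.52877101] 0.04482339474957752
lip [[214.0, 153.0], [419.0, 153.0], [419.0, 158.0], [214.0, 158.0]] [[0.4574, 0.0453], [0.4551, 0.1233], [0.457, 0.1235], [0.4593, 0.0452]] [0.4572 0.0843 0.073 ]
ledge [[181.0, 106.0], [457.0, 106.0], [457.0, 152.0], [181.0, 152.0]] [[0.4409, 0.037], [0.438, 0.1322], [0.4535, 0.1342], [0.4565, 0.036]] [0.4472 0.0849 0.083 ]
```

```bash
python3 -m jog '[{"delta_pos":[0,0,-2],"spin":0,"claw":0.9},{"delta_pos":[0,0,-4],"spin":0,"claw":0.9},{"delta_pos":[0,0,-5],"spin":0,"claw":0.9},{"delta_pos":[0,0,-5],"spin":0,"claw":0.9}]' 30
python3 - <<'E'
from h import *
p=eyes.camera_params('wrist');t=bot.observe();P=t['position'];print(P,t['tool_rot'],t['force'],t['grip_width'])
im=eyes.grab_frame('wrist');cv2.imwrite('pics/w25.png',im)
lipledge(im,p,.070)
E
```

```text
clock: 29.9
position: [0.5161, 0.0861, 0.0811]
tool_rot: [3.132, 0.002, -3.111]
force: [0.5, -1.0, 16.1]
grip_width: 0.0445
[0.51608009 0.08613749 0.08106021] [ 3.13232129e+00  1.61036506e-03 -3.11148347e+00] [ 0.49437423 -0.97658676 16.13124694] 0.04452156521739352
lip [[212.0, 152.0], [421.0, 152.0], [421.0, 155.0], [212.0, 155.0]] [[0.4577, 0.0449], [0.4553, 0.1238], [0.4564, 0.1239], [0.4588, 0.0449]] [0.457  0.0844 0.07  ]
ledge [[177.0, 103.0], [461.0, 103.0], [461.0, 151.0], [177.0, 151.0]] [[0.4407, 0.0372], [0.4378, 0.132], [0.4535, 0.1342], [0.4565, 0.0361]] [0.4471 0.0849 0.083 ]
```

```bash
python3 -m jog '[{"delta_pos":[0,0,0],"spin":0,"claw":0.2},{"delta_pos":[0,0,0],"spin":0,"claw":0.2},{"delta_pos":[0,0,0],"spin":0,"claw":0.2},{"delta_pos":[0,0,0],"spin":0,"claw":0.2},{"delta_pos":[0,0,40],"spin":0,"claw":0.2},{"delta_pos":[0,0,90],"spin":0,"claw":0.2},{"delta_pos":[0,0,140],"spin":0,"claw":0.2},{"delta_pos":[-20,0,220],"spin":0,"claw":0.2}]' 30
python3 - <<'E'
from h import *
p=eyes.camera_params('wrist');t=bot.observe();P=t['position'];print(P,t['tool_rot'],t['force'],t['grip_width'])
im=eyes.grab_frame('wrist');cv2.imwrite('pics/w26.png',im)
a=eyes.grab_frame('scene');cv2.imwrite('pics/sc26.png',a)
lipledge(im,p,.070)
u,v=map(int,proj(p,[.515,.0868,.07]));r=75
x=cv2.resize(im[v-r-20:v+r-20,u-r:u+r],(400,400),interpolation=cv2.INTER_CUBIC);b=cv2.resize(a[205:305,220:320],(400,400),interpolation=cv2.INTER_CUBIC)
cv2.imwrite('pics/c26.png',np.hstack([x,b]))
E
```

```text
clock: 30.75
position: [0.5042, 0.086, 0.2716]
tool_rot: [3.133, 0.002, -3.112]
force: [0.5, 1.0, 0.9]
grip_width: 0.0687
[0.50421078 0.08596065 0.27160751] [ 3.13254554e+00  2.15881952e-03 -3.11182887e+00] [0.49212407 0.97753389 0.86178688] 0.06867188464135761
lip [[268.0, 146.0], [361.0, 146.0], [361.0, 147.0], [268.0, 147.0]] [[0.4576, 0.0452], [0.4552, 0.1234], [0.4561, 0.1234], [0.4584, 0.0452]] [0.4568 0.0843 0.07  ]
ledge [[256.0, 125.0], [375.0, 125.0], [375.0, 145.0], [256.0, 145.0]] [[0.4405, 0.0371], [0.4376, 0.132], [0.4532, 0.1332], [0.4561, 0.0369]] [0.4468 0.0848 0.083 ]
```

View pics/c26.png

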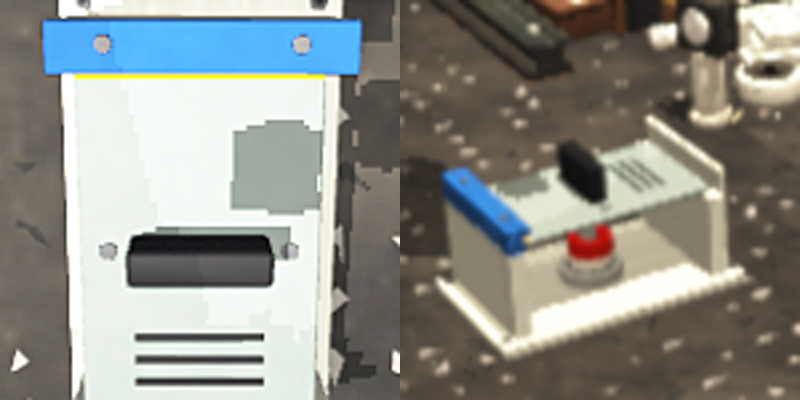

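The cover lies flat between the walls. A thin yellow line shows at the ledge, and the red collar and bearing stand on the shaft below. As a last check I'll compare this frame with the first picture, when the cover was seated.

Run:
```python
from h import *
a=cv2.imread('pics/scene0.png');b=eyes.grab_frame('scene');p=eyes.camera_params('scene')
# far edge of the cover: edge location along image columns in both frames
ga,gb=[cv2.cvtColor(i,cv2.COLOR_BGR2GRAY) for i in(a,b)]
d=cv2.absdiff(ga,gb)[225:300,225:315]
m=cv2.inRange(d,40,255);n,_,st,c=cv2.connectedComponentsWithStats(m)
for i in range(1,n):
    if st[i,4]>4: print('changed',st[i,:2]+[225,225],st[i,2:],)
print('bearing',proj(p,[.5147,.0868,.013]),'collar',proj(p,[.5147,.0868,.032]))
spot(b,p,.032,[.5147,.0868,.032],'red',25)
d=cv2.absdiff(ga,gb);t=bot.observe();print(t['clock'],np.abs(t['qd']).max())
for n,q in dict(mirror=(297,218),beam=(393,331),weight=(433,370)).items(): print(n,d[q[1]-15:q[1]+15,q[0]-12:q[0]+12].mean().round(1))
```

```text
changed [244 247] [13  8 60]
changed [259 249] [12  8 20]
changed [225 253] [ 7 16 89]
changed [260 262] [ 16  16 118]
changed [266 271] [4 3 6]
bearing (np.float64(267.4741707713854), np.float64(271.3562855061772)) collar (np.float64(267.01928468390946), np.float64(264.88067995675925))
expect (267, 264)
56.5 (267.4, 265.2) [ 8.6 13.2] [0.5149 0.0849 0.032 ]
30.9 0.06483120552531156
mirror 0.5
beam 0.6
weight 0.5
```

```bash
python3 -m jog '[{"delta_pos":[0,0,0],"spin":0,"claw":0.2},{"delta_pos":[0,0,0],"spin":0,"claw":0.2},{"delta_pos":[0,0,0],"spin":0,"claw":0.2}]' && python3 -c "
from workcell import bot
print(bot.job_done())"
```

```text
clock: 31.2
position: [0.5043, 0.0863, 0.2712]
tool_rot: [3.131, 0.005, -3.111]
force: [-0.5, -0.4, 0.2]
grip_width: 0.0682
the job is handed in; nothing more can be done
None
```

The job is finished and handed in at about 31 s on the robot's clock. No verdict was reported.

**What I did:**
- I tilted the cover out by its handle and laid it flat on the +y side of the unit.
- I put the bearing, the white spacer and the red collar on the shaft. White was the only spacer I could see; no blue or brass one showed in the pictures.
- I tilted the cover by resting its far end on the far stop, slid the lip under the ledge, lowered the cover, pressed it home with about 16 N and let go.

**What the last checks showed:**
- **Cover:** before I let go, the tool height put the underside at about 66 mm. Afterwards the lip was at about unit x = -70 mm, y was within about 1 mm of centre, and the far end looked the same as at the start.
- **Stack:** the collar was on the shaft axis in the last scene picture, within about 2 mm. The bearing and white spacer were centred on the shaft when I checked each one after placing it.
- **Bystanders:** unchanged in the scene picture.
- **Robot:** clear of everything.

**Disagreements:**
- The lip looked about 2% narrower in the last picture before release than when the cover hung level. The tool height did not support a tilt, so I did not act on it.
- The lip's height while tilted, about 68 mm, came only from its apparent width.
- The camera estimates of the unit's position differed by up to about 4 mm between views. I corrected from close up.

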